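Load the drying bed and set its timer by the click

ROBOT

A 7-joint arm with a two-finger parallel gripper is mounted at the origin on the work surface. World frame = base frame: x ahead of the robot, y to its left, z up, the work surface at z = 0. Lengths are in m, angles in rad, forces in N, time in s.
With the tool pointing down it reaches from about 0.4 to 0.85 m from the base axis. Payload 10.4 kg.
Tool frame: the origin (TCP) lies on the centre line of the jaws, within the pads' length; the fingertips stand 11 mm ahead of it and the grasp point (between the pads) lies 8 mm behind it; z points along the fingers, y is the line along which they close (so a half turn about z gives the same grasp; the last joint's range is limited). The gripper opens to 87 mm and grips with 3 to 60 N. Pads are 19 mm wide; open, the fingers measure 117 mm over their backs; the gripper's body (75 mm by 190 mm) begins 51 mm behind the grasp point.
Start: joints at [-1.283, 0.332, -0.065, 1.46, 0.022, 1.35, -0.088], TCP at [0.191, 0.595, 0.234] pointing down, gripper open.
Joint ranges: [-2.6, 2.6], [-0.5, 2.12], [-1.47, 1.34], [0.16, 2.42], [-1.27, 4.41], [0.06, 2.06], [-2.6, 2.6]. Speed limits (rad/s): [2.22, 2.22, 2.79, 2.79, 3.14, 3.14, 3.14].

INTERFACE

Orientations are given as a unit quaternion [x, y, z, w].
In Python, from bench import r gives the robot as it stands.
- The arm moves only by the shell command python3 -m pendant 'ROWS' [OPENING] [FORCE]. ROWS is JSON, a list of rows, each a list of 4 numbers: the shift along the tool's x, y, z in m, then the turn about the tool's z in rad. A call has 1 to 8 rows; each row shifts and turns the commanded pose from where the row before left it, along the tool's axes as they then stand; what a row does not reach is not made up. A row lasts 1/12 s, in which the tool goes at most 41.7 mm and 7.16 degrees, less where a joint would pass 70% of its speed; a pose out of reach is approached as far as the arm can. A call with a gripper value outside its range is refused whole. OPENING is the opening, from 0 (shut) to 1 (fully open), set as the call begins (- or left out, the last holds). The fingers move at their own pace and stop on an object; FORCE is the grip in N (left out, the last holds). Time passes only in rows, so rows that do not move let the fingers close. It gives the time, the measured TCP pose, the force, the opening and the grip force at its end, in the units of the state.
- r.read_state(): the state, without advancing time (a new reading comes with each control period).
- r.camera(name): name is "side" or "top"; returns a dict with "img" (400x640x3 uint8, red, green, blue), "camera_matrix" (3x3 intrinsics, pixels), "xyz" and "attitude" of the camera in the world. Camera axes: x right, y down, z forward; pixel columns grow to the right and rows downward; lengths in m; the calibration is good to about 2 mm. A picture is of the moment at which its call begins. There is no depth.
- r.close_job(): hands the job in; it is judged then, once.
Trained networks look in the newest picture that a camera, given by its name, has taken for a name from the list of things; names that differ only in an ending like _2 or _b are one class to them, and where a whole thing is asked for, a point or a joint stands for the part that bears it (a point fixed in the world has none). Each returns a list of dicts, best first, with "score" (0 to 1); they miss things now and then, are a little off and sometimes report something else, mostly with a low value. They report only what shows in the picture. A call takes as long as a camera call.
- r.outline_of(thing, camera): "mask" (400x640 bool, what is visible of it) and "bbox" ([centre column, centre row, width, height] in pixels, round what is visible of it).
The state is a dict: "time": time; "joint_positions": joint angles; "joint_vel": joint speeds; "joint_torque": joint torques, N m; "ee_pos": TCP position; "eef_rot": TCP orientation; "ft_force": force on the tool from outside, world axes, zero at the start; "torque": the same for the moment, N m; "width": finger opening in m; "grip_force": force on a finger pad.
Only numpy, scipy, OpenCV 4.12 (cv2) and the standard library are available. Lean on these libraries where they do the work, as an engineer would, in place of code of your own. Each camera call takes 0.05 s, during which the arm holds its last target. There are 200 camera calls.

TASK

Clear the wooden slat off the drying bed into the tool tray, then stand every clay bud vase from the wareboard upright on the bed with a clear gap between them. With all of them on the bed, turn the air damper lever a quarter turn to its open stop, then turn the timer dial back to its zero stop and from there forward two clicks for each vase. Leave everything else where it is.

Things in the scene. Friction and masses are not known exactly. Their poses are not given: they have to be found in the camera images.
- dryer: Bench dryer, fixed. Origin under the centre of its drying bed: a grey block 250 x 250 mm, 50 mm high, flat on top with dark slots, no lip. x points away from the robot, y left. At y -140 to -310 mm a white control box, 250 mm long in x, 60 mm high, carries the dial (nearer the robot) and the damper lever (farther)
- bed_center (a point): centre of the bed's top face, 50 mm above the table; axes as the dryer's; the vases stand on this face
- dial (a joint): Timer dial: angle in rad from its zero stop, growing clockwise seen from above; a click (detent) every 24 degrees (0.419 rad), 10 clicks to the far stop. Starts somewhere between 2 and 7 clicks. A sprung detent pulls it to the nearest click when let go (about 0.1 N m to pass a click, so a grip may lag a few degrees)
- dial_grip (a point): on the dial's vertical axis, 94 mm above the table, 12 mm below the top of its black upright grip bar (78 mm long, 14 wide, 72 to 106 mm above the table), on a 90 mm disc. The bar lies along this point's x; +x is the end with the white line, which points at the long black mark (towards the bed) at zero; shorter black marks are the clicks
- damper (a joint): Air damper lever, vertical hinge: 0 = closed, lever pointing towards the robot (-x of the dryer), grows counter-clockwise seen from above; 1.571 = open stop, lever pointing right (-y of the dryer), along the duct plate. Starts at 0 to 0.2. Friction holds it where it is left (about 0.12 N m)
- damper_hinge (a point): point on the damper's vertical axis, 93 mm above the table, at half the height of the lever
- damper_tip (a point): point on the damper lever 80 mm from its axis, 20 mm short of its end, 93 mm above the table. The steel lever bar is 14 mm wide and 22 mm high (82 to 104 mm above the table) and lies along this point's x axis, its free end to -x
- slat: Loose wooden slat, 170 mm long (its x) x 26 mm wide (y) x 18 mm high, 60 g, lying on the drying bed at the start. Origin at the centre of its underside
- tooltray: Fixed grey open tray for tools, outside 240 mm (its x) x 105 mm (y), 30 mm high, walls and floor 4 mm thick. Origin at the centre of its underside. Empty at the start
- wareboard: Fixed plywood board 300 (x) x 200 (y) x 12 mm to the robot's left, with the vases on it at the start. Origin at the centre of its underside
- vase1: Loose clay bud vase (two to four of these, all alike, stand there): round body 68 mm across up to 42 mm, sloping shoulder to 58 mm, straight neck 32 mm across from 58 to 95 mm, its top. Heavy thick foot; a closed solid (the dark mouth is only a disc); 0.2 to 0.4 kg. Origin at the centre of its foot, z up its axis
- vase2: Loose clay bud vase (two to four of these, all alike, stand there): round body 68 mm across up to 42 mm, sloping shoulder to 58 mm, straight neck 32 mm across from 58 to 95 mm, its top. Heavy thick foot; a closed solid (the dark mouth is only a disc); 0.2 to 0.4 kg. Origin at the centre of its foot, z up its axis
- vase3: Loose clay bud vase (two to four of these, all alike, stand there): round body 68 mm across up to 42 mm, sloping shoulder to 58 mm, straight neck 32 mm across from 58 to 95 mm, its top. Heavy thick foot; a closed solid (the dark mouth is only a disc); 0.2 to 0.4 kg. Origin at the centre of its foot, z up its axis
- vase4: Loose clay bud vase (two to four of these, all alike, stand there): round body 68 mm across up to 42 mm, sloping shoulder to 58 mm, straight neck 32 mm across from 58 to 95 mm, its top. Heavy thick foot; a closed solid (the dark mouth is only a disc); 0.2 to 0.4 kg. Origin at the centre of its foot, z up its axis
- clayblock: Loose block of dry clay 70 x 55 x 50 mm on the wareboard among the vases, to be left there. Origin at the centre of its underside
- sprayer: White spray bottle, 72 mm across, 180 mm high, a bystander. Origin under its centre
- brushpot: Terracotta pot with brushes, 72 mm across, 180 mm high, a bystander. Origin under its centre
- tape: Roll of paper tape lying flat, 90 mm across, 45 mm high, a bystander. Origin under its centre
- slipjar: Jar with a white cap, 76 mm across, 100 mm high, a bystander. Origin under its centre
- sponge: Yellow sponge block 85 x 55 x 30 mm, a bystander. Origin under its centre

How it is judged:
On the way, in this order (a step that is already met when the one before it is completed fails the run):
1. the slat lies in the tool tray (x of slat in the frame of tooltray between -0.045 and 0.045 m and y of slat in the frame of tooltray between -0.045 and 0.045 m and z of slat in the frame of tooltray below 0.016 m and angle between slat's own z axis and vertical below 0.15 rad and linear speed of slat below 0.02 m/s), for 0.2 s.
2. every vase stands upright on the bed, with a gap of 5 mm or more between them (x of vase1 in the frame of bed_center between -0.105 and 0.105 m and y of vase1 in the frame of bed_center between -0.105 and 0.105 m and z of vase1 in the frame of bed_center between -0.006 and 0.01 m and angle between each of vase1, vase2, vase3, vase4's own z axis and vertical below 0.12 rad and linear speed of each of vase1, vase2, vase3, vase4 below 0.02 m/s and x of vase2 in the frame of bed_center between -0.105 and 0.105 m and y of vase2 in the frame of bed_center between -0.105 and 0.105 m and z of vase2 in the frame of bed_center between -0.006 and 0.01 m and x of vase3 in the frame of bed_center between -0.105 and 0.105 m and y of vase3 in the frame of bed_center between -0.105 and 0.105 m and z of vase3 in the frame of bed_center between -0.006 and 0.01 m and x of vase4 in the frame of bed_center between -0.105 and 0.105 m and y of vase4 in the frame of bed_center between -0.105 and 0.105 m and z of vase4 in the frame of bed_center between -0.006 and 0.01 m and horizontal distance between each of vase2, vase3, vase4 and vase1 above 0.073 m and horizontal distance between each of vase3, vase4 and vase2 above 0.073 m and horizontal distance between vase4 and vase3 above 0.073 m), for 0.2 s.
3. the damper lever is at its open stop (value of joint damper above 1.42 rad), for 0.2 s.
4. the dial is back at its zero stop (value of joint dial below 0.12 rad), for 0.1 s.
At the end, for the whole second after the job is handed in: Slat flat in the tray; each vase upright (7 degrees), at rest on the bed, its centre within 105 mm of the bed centre in x and y and 73 mm or more from other vases' centres; damper at its open stop (over 1.42 rad); dial two clicks per vase from zero (4, 6 or 8 clicks, within 0.14 rad) (all of step 1 and all of step 2 and value of joint damper above 1.42 rad and (((height (world z) of vase2 above -5 m or value of joint dial above 100 rad) and (height (world z) of vase3 above -5 m or value of joint dial above 100 rad) and (height (world z) of vase4 above -5 m or value of joint dial above 100 rad) and value of joint dial between 3.211 and 3.491 rad) or ((height (world z) of vase2 above -5 m or value of joint dial above 100 rad) and (height (world z) of vase3 above -5 m or value of joint dial above 100 rad) and (height (world z) of vase4 below -5 m and value of joint dial below 100 rad) and value of joint dial between 2.373 and 2.653 rad) or ((height (world z) of vase2 above -5 m or value of joint dial above 100 rad) and (height (world z) of vase3 below -5 m and value of joint dial below 100 rad) and (height (world z) of vase4 above -5 m or value of joint dial above 100 rad) and value of joint dial between 2.373 and 2.653 rad) or ((height (world z) of vase2 above -5 m or value of joint dial above 100 rad) and (height (world z) of vase3 below -5 m and value of joint dial below 100 rad) and (height (world z) of vase4 below -5 m and value of joint dial below 100 rad) and value of joint dial between 1.536 and 1.816 rad) or ((height (world z) of vase2 below -5 m and value of joint dial below 100 rad) and (height (world z) of vase3 above -5 m or value of joint dial above 100 rad) and (height (world z) of vase4 above -5 m or value of joint dial above 100 rad) and value of joint dial between 2.373 and 2.653 rad) or ((height (world z) of vase2 below -5 m and value of joint dial below 100 rad) and (height (world z) of vase3 above -5 m or value of joint dial above 100 rad) and (height (world z) of vase4 below -5 m and value of joint dial below 100 rad) and value of joint dial between 1.536 and 1.816 rad) or ((height (world z) of vase2 below -5 m and value of joint dial below 100 rad) and (height (world z) of vase3 below -5 m and value of joint dial below 100 rad) and (height (world z) of vase4 above -5 m or value of joint dial above 100 rad) and value of joint dial between 1.536 and 1.816 rad)) and velocity of joint dial below 0.1 rad/s); the robot touches nothing.
It fails at once if a bystander (clay block, sprayer, brush pot, tape, jar or sponge) is moved more than 50 mm (distance of any of clayblock, sprayer, brushpot, tape, slipjar, sponge from where it was at the start of the episode above 0.05 m).
Of vase2, vase3, vase4 only 1 to 3 are there at a start; the rules pass over those that are not, and their reading is None.
At some moment in a run one of vase1, vase2, vase3, vase4, slat may be knocked a few centimetres aside while the robot is not near it.
It also fails if it takes over 210 s, if anything falls off the work surface, if the arm or the gripper's body presses on something with over 40 N, if the wrist force passes 120 N, or if a joint passes its speed limit or range.

## Working session

There is one attempt and no reset: what is moved stays moved. The work goes in short steps, Python scripts to look and compute and a shell command to move; the robot and the scene stay as the last step left them, time stands still between calls to the robot, and variables do not carry over. Pictures are saved under pics/ and viewed, at most 14 in all, crops included, and the job is handed in when it is done.

```bash
ls; mkdir -p pics; cat > h.py <<'E'
import numpy as np, cv2
from scipy.spatial.transform import Rotation as R
from bench import r
def cam(n,save=None):
    c=r.camera(n)
    if save: cv2.imwrite('pics/'+save,c['img'][:,:,::-1])
    return c
def rot(c):
    a=np.array(c['attitude']); return a if a.shape==(3,3) else R.from_quat(a).as_matrix()
def ray(c,u,v,z):
    d=rot(c)@np.linalg.inv(np.array(c['camera_matrix']))@[u,v,1]; o=np.array(c['xyz'])
    return o+d*(z-o[2])/d[2]
def proj(c,p):
    q=np.array(c['camera_matrix'])@rot(c).T@(np.array(p)-c['xyz']); return q[:2]/q[2]
E
python3 - <<'E'
from h import *
for n in('top','side'):
    c=cam(n,n+'0.png'); print(n,c['camera_matrix'],c['xyz'],c['attitude'])
    for t in ['dryer','dial','damper','slat','tooltray','wareboard','vase1','clayblock','sprayer','brushpot','tape','slipjar','sponge']:
        print(t,[(round(d['score'],2),np.round(d['bbox']).tolist()) for d in r.outline_of(t,n)][:6])
s=r.read_state();print(s)
E
```

```text
pics
top [[373.62440785   0.         316.68510809]
 [  0.         373.62440785 203.1432385 ]
 [  0.           0.           1.        ]] [ 3.80923591e-01 -2.24133716e-04  9.48595567e-01] [-0.69532526  0.71462395 -0.05293748  0.05507276]
dryer [(0.73, [343.0, 202.0, 184.0, 107.0]), (0.21, [233.0, 112.0, 34.0, 55.0])]
dial [(0.75, [296.0, 206.0, 47.0, 62.0]), (0.55, [400.0, 223.0, 39.0, 40.0])]
damper [(0.78, [400.0, 180.0, 13.0, 50.0])]
slat [(0.81, [296.0, 204.0, 49.0, 63.0]), (0.26, [369.0, 104.0, 32.0, 43.0])]
tooltray [(0.65, [476.0, 211.0, 63.0, 97.0])]
wareboard [(0.87, [189.0, 224.0, 84.0, 123.0])]
vase1 [(0.89, [163.0, 224.0, 40.0, 32.0]), (0.71, [206.0, 221.0, 33.0, 34.0]), (0.56, [202.0, 259.0, 36.0, 29.0])]
clayblock [(0.7, [167.0, 258.0, 34.0, 30.0])]
sprayer [(0.6, [189.0, 223.0, 82.0, 122.0]), (0.58, [233.0, 110.0, 35.0, 58.0])]
brushpot [(0.91, [427.0, 101.0, 42.0, 59.0]), (0.64, [476.0, 211.0, 61.0, 98.0]), (0.27, [398.0, 223.0, 41.0, 36.0])]
tape [(0.89, [421.0, 300.0, 42.0, 42.0]), (0.29, [341.0, 203.0, 183.0, 106.0]), (0.26, [203.0, 222.0, 33.0, 27.0])]
slipjar [(0.6
[... 1203 characters left out ...]
2826214 ,  0.33218982, -0.06471023,  1.4600805 ,  0.02161414,
        1.34990936, -0.08849804]), 'joint_vel': array([-4.27993167e-04, -8.58421230e-04,  8.00072956e-04,  3.87509884e-05,
        1.45368147e-03, -1.81345233e-04, -1.21230971e-03]), 'joint_torque': array([-2.23223547e-04, -6.23033452e+01,  2.43107148e-02, -3.90121686e+01,
       -6.13188255e-02,  3.16849875e-02,  1.28189529e-05]), 'ee_pos': array([0.1911121 , 0.59509206, 0.23359124]), 'eef_rot': array([1.54754228e-01, 9.87952998e-01, 5.40247189e-05, 3.45843262e-06]), 'ft_force': array([-1.15206081, -0.12150785, -0.49117143]), 'torque': array([ 0.00370379, -0.00023895, -0.02947785]), 'grip_force': 0.0, 'width': 0.0868245325195641}
```

```bash
python3 - <<'E'
import cv2
a=cv2.imread('pics/top0.png');cv2.imwrite('pics/t0.png',cv2.resize(a[60:340,120:520],(800,560),interpolation=cv2.INTER_CUBIC))
a=cv2.imread('pics/side0.png');cv2.imwrite('pics/s0.png',cv2.resize(a[110:370,210:470],(600,600),interpolation=cv2.INTER_CUBIC))
E
```

```text
(no output)
```

View pics/t0.png

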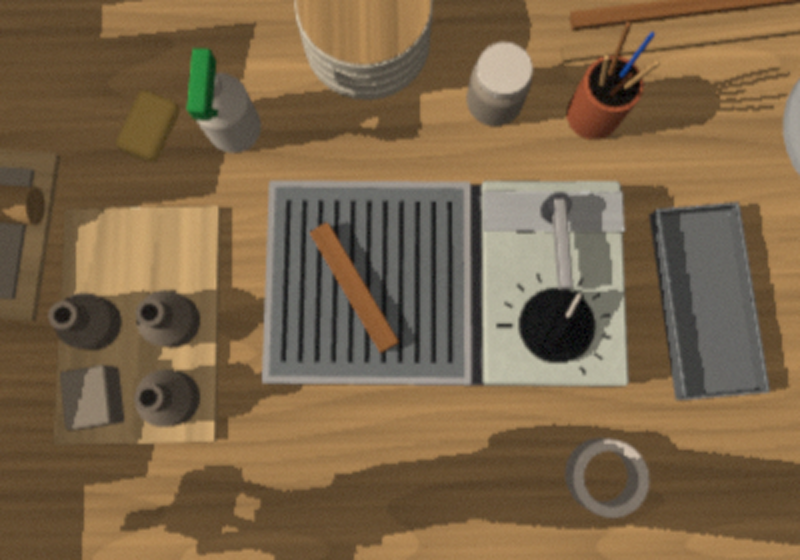

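View pics/s0.png

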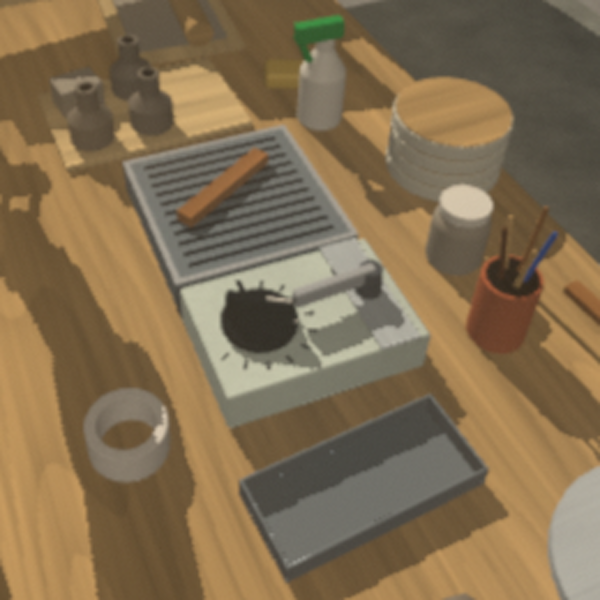

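The top view shows three vases with mouths at about (63,315), (150,312) and (150,398) in the crop. The clay block sits at (90,398), the slat lies diagonally on the bed from (322,232) to (388,345), and the tray is on the right. The dial's white line points up and right, about 5 clicks from zero, and the lever points roughly towards the robot. The side view agrees.

```bash
cat >> h.py <<'E'
def mouths(c,z=0.107,dets=None,cm='top'):
    g=cv2.cvtColor(c['img'],cv2.COLOR_RGB2GRAY).astype(float); out=[]
    for d in r.outline_of('vase1',cm) if dets is None else dets:
        if d['score']<0.35: continue
        out.append((round(d['score'],2),d['bbox']))
    return out
def slat(c,z=0.068,cm='top'):
    d=r.outline_of('slat',cm)[0]
    ys,xs=np.nonzero(d['mask']); P=np.array([ray(c,x,y,z)[:2] for x,y in zip(xs,ys)],np.float32)
    (cx,cy),(w,h),a=cv2.minAreaRect(P)
    if w<h: a+=90
    return d['score'],(round(cx,4),round(cy,4)),(round(w,3),round(h,3)),round(a%180,1)
E
python3 - <<'E'
from h import *
c=cam('top')
t=lambda u,v,z: np.round(ray(c,u/2+120-.25,v/2+60-.25,z),4)[:2]
print('mouth',[t(*p,.107) for p in((63,315),(150,312),(150,398))])
print('bed',[t(*p,.05) for p in((270,183),(470,183),(465,383),(264,381))])
print('tray',[t(*p,.03) for p in((653,211),(740,204),(767,390),(678,398))])
print('box',[t(*p,.06) for p in((482,183),(620,182),(627,384),(481,384))])
print('slat',slat(c),[t(*p,.068) for p in((322,232),(388,345))])
print('dial',t(557,325,.072),'line',t(569,317,.106),t(578,293,.106))
print('hinge',t(555,207,.104),'lever',t(559,200,.104),t(567,288,.104))
for n,z in(('sprayer',.18),('brushpot',.11),('slipjar',.1)): print(n,[np.round(ray(c,*d['bbox'][:2],z),3)[:2] for d in r.outline_of(n,'top')[:2]])
E
```

```text
mouth [array([0.4887, 0.377 ]), array([0.4894, 0.2782]), array([0.3927, 0.276 ])]
bed [array([0.6543, 0.1512]), array([ 0.6472, -0.0975]), array([ 0.401, -0.081]), array([0.4099, 0.1588])]
tray [array([ 0.6101, -0.3287]), array([ 0.6161, -0.439 ]), array([ 0.3831, -0.4491]), array([ 0.3764, -0.3404])]
box [array([ 0.6439, -0.1111]), array([ 0.6403, -0.2804]), array([ 0.3945, -0.2707]), array([ 0.3991, -0.0989])]
slat (0.8, (0.5185, 0.0491), (0.171, 0.029), 29.3) [array([0.5859, 0.0855]), array([0.4475, 0.0094])]
dial [ 0.4652 -0.19  ] line [ 0.4707 -0.1968] [ 0.4978 -0.2087]
hinge [ 0.5996 -0.189 ] lever [ 0.6079 -0.1942] [ 0.5042 -0.197 ]
sprayer [array([0.707, 0.178])]
brushpot [array([ 0.747, -0.26 ]), array([ 0.457, -0.18 ])]
slipjar [array([ 0.746, -0.136]), array([ 0.292, -0.229])]
```

```bash
cat >> h.py <<'E'
def go(x,y,z,a=None):
    """a: wanted world angle (deg) of tool y, modulo 180. Turn first, then shift."""
    s=r.read_state(); M=R.from_quat(s['eef_rot']).as_matrix(); p=s['ee_pos']
    cur=np.degrees(np.arctan2(M[1,1],M[0,1])); t=0
    if a is not None:
        d=(a-cur+90)%180-90; t=-np.radians(d)
    M2=M@R.from_rotvec([0,0,t]).as_matrix()
    print('t%.1f pos'%s['time'],np.round(p,4),'ang %.1f tilt %.3f'%(cur,np.arccos(min(1,-M[2,2]))),'j7 %.2f w %.3f F'%(s['joint_positions'][6],s['width']),np.round(s['ft_force'],1),'grip %.1f'%s['grip_force'])
    print('turn %.3f (other way %.3f) shift'%(t,t-np.sign(t)*np.pi),np.round(M2.T@(np.array([x,y,z])-p),4))
if __name__=='__main__':
    import sys; go(*map(float,sys.argv[1:]))
E
python3 h.py .5185 .0491 .12 119.3
```

```text
t1.6 pos [0.1912 0.5951 0.2336] ang 72.2 tilt 0.000 j7 -0.09 w 0.087 F [ 0.1 -1.2 -0.1] grip 0.0
turn -0.822 (other way 2.319) shift [-0.0183 -0.6363  0.1135]
```

```bash
P="python3 -m pendant"
$P '[[0,0,0,-0.103],[0,0,0,-0.103],[0,0,0,-0.103],[0,0,0,-0.103],[0,0,0,-0.103],[0,0,0,-0.103],[0,0,0,-0.103],[0,0,0,-0.101]]' 0.6
$P '[[-0.001,-0.032,0,0],[-0.001,-0.032,0,0],[-0.001,-0.032,0,0],[-0.001,-0.032,0,0],[-0.001,-0.032,0,0],[-0.001,-0.032,0,0],[-0.001,-0.032,0,0],[-0.001,-0.032,0,0]]'
$P '[[-0.001,-0.032,0,0],[-0.001,-0.032,0,0],[-0.001,-0.032,0,0],[-0.001,-0.032,0,0],[-0.001,-0.032,0,0],[-0.001,-0.032,0,0],[-0.001,-0.032,0,0],[-0.001,-0.032,0,0]]'
$P '[[-0.001,-0.032,0.02,0],[-0.001,-0.032,0.03,0],[0,-0.030,0.03,0],[0,-0.030,0.03,0],[0,0,0,0]]'
python3 h.py .5185 .0491 .065 119.3
```

```text
time: 2.32
ee_pos: [0.1911, 0.5951, 0.2335]
eef_rot: [-0.255, 0.967, 0.0, -0.0]
ft_force: [0.5, 0.1, -0.3]
width: 0.0532
grip_force: 0.0
time: 2.98
ee_pos: [0.324, 0.3743, 0.2338]
eef_rot: [-0.253, 0.968, 0.0, 0.0]
ft_force: [-0.1, 0.2, -0.3]
width: 0.0522
grip_force: 0.0
time: 3.65
ee_pos: [0.4562, 0.1549, 0.2338]
eef_rot: [-0.253, 0.968, 0.0, 0.0]
ft_force: [0.5, -0.1, 0.1]
width: 0.0521
grip_force: 0.0
time: 4.07
ee_pos: [0.5155, 0.0451, 0.121]
eef_rot: [-0.25, 0.968, -0.001, -0.003]
ft_force: [-1.8, -1.0, 0.3]
width: 0.0522
grip_force: 0.0
t4.1 pos [0.5155 0.0451 0.121 ] ang 118.9 tilt 0.007 j7 1.96 w 0.052 F [-1.8 -1.   0.3] grip 0.0
turn -0.007 (other way 3.135) shift [-0.005   0.0021  0.056 ]
```

```bash
P="python3 -m pendant"
$P '[[-0.005,0.002,0.015,-0.007],[0,0,0.02,0],[0,0,0.02,0],[0,0,0,0]]'
$P '[[0,0,0,0],[0,0,0,0],[0,0,0,0],[0,0,0,0],[0,0,0,0]]' 0 20
$P '[[0,0,-0.03,0],[0,0,-0.03,0],[0,0,-0.03,0],[0,0,-0.03,0],[0,0,0,0]]'
python3 h.py .4964 -.3893 .10 92.7
```

```text
time: 4.4
ee_pos: [0.5178, 0.0557, 0.068]
eef_rot: [-0.256, 0.967, 0.0, -0.003]
ft_force: [-1.0, -0.6, -0.2]
width: 0.0522
grip_force: 0.0
time: 4.82
ee_pos: [0.5206, 0.0558, 0.0721]
eef_rot: [-0.256, 0.967, 0.0, 0.001]
ft_force: [1.4, 0.2, 1.6]
width: 0.0264
grip_force: 0.3
time: 5.23
ee_pos: [0.5227, 0.056, 0.1974]
eef_rot: [-0.256, 0.967, 0.0, 0.005]
ft_force: [1.4, 0.5, 0.1]
width: 0.0254
grip_force: 20.0
t5.2 pos [0.5227 0.056  0.1974] ang 119.7 tilt 0.009 j7 1.94 w 0.025 F [1.4 0.5 0.1] grip 20.0
turn 0.471 (other way -2.671) shift [ 0.0481 -0.4438  0.0959]
```

```bash
P="python3 -m pendant"
$P '[[0,0,0,0.118],[0,0,0,0.118],[0,0,0,0.118],[0,0,0,0.117]]'
$P '[[0.003,-0.030,0,0],[0.003,-0.030,0,0],[0.003,-0.030,0,0],[0.003,-0.030,0,0],[0.003,-0.030,0,0],[0.003,-0.030,0,0],[0.003,-0.030,0,0],[0.003,-0.030,0,0]]'
$P '[[0.003,-0.030,0,0],[0.003,-0.030,0,0],[0.003,-0.030,0,0],[0.003,-0.030,0,0],[0.003,-0.030,0,0],[0.003,-0.030,0,0],[0.003,-0.025,0,0],[0,0,0,0]]'
$P '[[0,0,0.03,0],[0,0,0.03,0],[0,0,0.03,0],[0,0,0,0],[0,0,0,0]]'
python3 h.py .4964 -.3893 .028 92.7
```

```text
time: 5.57
ee_pos: [0.5199, 0.0557, 0.1911]
eef_rot: [-0.021, 1.0, 0.0, 0.0]
ft_force: [0.1, -0.3, -1.2]
width: 0.0257
grip_force: 20.0
time: 6.23
ee_pos: [0.507, -0.1865, 0.1912]
eef_rot: [-0.024, 1.0, 0.0, 0.0]
ft_force: [0.7, 0.4, -0.9]
width: 0.0259
grip_force: 20.0
time: 6.9
ee_pos: [0.4934, -0.3965, 0.1909]
eef_rot: [-0.021, 1.0, -0.001, -0.001]
ft_force: [0.1, -0.8, -1.3]
width: 0.0261
grip_force: 20.0
time: 7.32
ee_pos: [0.4954, -0.3901, 0.1003]
eef_rot: [-0.024, 1.0, 0.001, -0.001]
ft_force: [0.2, -0.6, 0.6]
width: 0.0258
grip_force: 20.0
t7.3 pos [ 0.4954 -0.3901  0.1003] ang 92.7 tilt 0.003 j7 2.44 w 0.026 F [ 0.2 -0.6  0.6] grip 20.0
turn 0.000 (other way -3.141) shift [-0.0012  0.0007  0.0723]
```

```bash
P="python3 -m pendant"
$P '[[0,0,0.02,0],[0,0,0.02,0],[0,0,0.02,0],[0,0,0.012,0],[0,0,0,0],[0,0,0,0]]'
$P '[[0,0,0,0],[0,0,0,0],[0,0,0,0],[0,0,0,0]]' 0.5
$P '[[0,0,-0.02,0],[0,0,-0.03,0],[0,0,-0.04,0],[0,0,-0.04,0],[0,0,0,0]]'
$P '[[0,0.03,-0.02,0],[0,0.03,-0.02,0],[0,0.04,0,0],[0,0.04,0,0],[0,0.04,0,0],[0,0.04,0,0]]' 
$P '[[0,0.04,0,0],[0,0.04,0,0],[0,0.04,0,0],[0,0.04,0,0],[0,0.04,0,0],[0,0.04,0,0],[0,0,0,0]]' 0.7
python3 - <<'E'
from h import *
c=cam('top','t1.png'); print(slat(c,.02))
for d in r.outline_of('vase1','top'): print(round(d['score'],2),np.round(d['bbox']))
go(.4894,.2782,.2,90)
E
```

```text
time: 7.82
ee_pos: [0.4966, -0.3913, 0.0304]
eef_rot: [-0.024, 1.0, -0.0, 0.0]
ft_force: [0.2, -0.3, -0.4]
width: 0.0256
grip_force: 20.0
time: 8.15
ee_pos: [0.4965, -0.3912, 0.03]
eef_rot: [-0.024, 1.0, -0.0, 0.001]
ft_force: [0.7, 0.3, -0.6]
width: 0.0411
grip_force: 0.0
time: 8.57
ee_pos: [0.4985, -0.3938, 0.1677]
eef_rot: [-0.023, 1.0, -0.003, 0.005]
ft_force: [-0.3, -1.5, 0.7]
width: 0.0434
grip_force: 0.0
time: 9.07
ee_pos: [0.4853, -0.1695, 0.1994]
eef_rot: [-0.023, 1.0, 0.0, 0.001]
ft_force: [1.4, 0.4, 0.4]
width: 0.0437
grip_force: 0.0
time: 9.65
ee_pos: [0.4734, 0.0767, 0.1993]
eef_rot: [-0.028, 1.0, 0.001, 0.0]
ft_force: [0.1, -0.2, -0.2]
width: 0.0608
grip_force: 0.0
(0.67, (0.4924, -0.3902), (0.169, 0.032), 2.9)
0.73 [202. 261.  30.  24.]
0.72 [164. 223.  37.  32.]
0.53 [195. 223.  13.  26.]
t9.8 pos [0.4744 0.0682 0.1992] ang 92.7 tilt 0.000 j7 1.39 w 0.061 F [ 0.7 -0.8 -0.7] grip 0.0
turn 0.048 (other way -3.094) shift [-0.015   0.21   -0.0008]
```

View pics/t1.png

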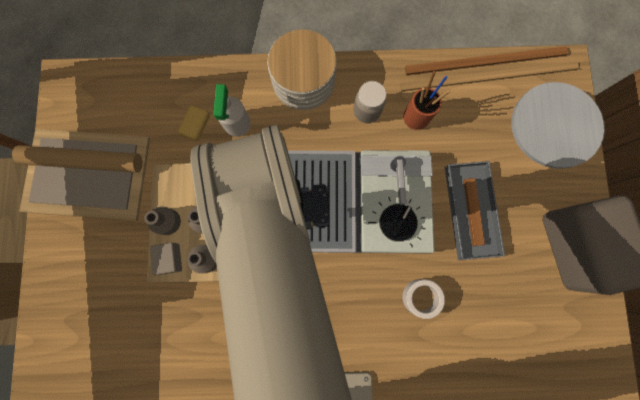

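Slat is in the tray, at (473,212). The vases look to be where they were. I'll check that against the first picture.

```bash
cat >> h.py <<'E'
def dark(c,p,z=0.107,w=9,n=12):
    """refine a mouth near world p: centroid of darkest pixels in a window"""
    u,v=np.round(proj(c,[*p,z])).astype(int); g=cv2.cvtColor(c['img'],cv2.COLOR_RGB2GRAY).astype(float)[v-w:v+w+1,u-w:u+w+1]
    g=cv2.GaussianBlur(g,(0,0),2.0); vv,uu=np.unravel_index(g.argmin(),g.shape)
    return (u-w+uu,v-w+vv,round(g.min())),np.round(ray(c,u-w+uu,v-w+vv,z)[:2],4)
E
python3 - <<'E'
from h import *
c=cam('top')
c0=dict(c); c0['img']=cv2.imread('pics/top0.png')[:,:,::-1].copy()
for p in((.4887,.377),(.4894,.2782),(.3927,.276)): print(dark(c0,p),dark(c,p))
a,b=[cv2.resize(x['img'][195:290,140:230],None,fx=4,fy=4,interpolation=2) for x in(c0,c)]
cv2.imwrite('pics/cmp.png',np.hstack([a,b])[:,:,::-1])
E
```

```text
((np.int64(151), np.int64(217), 37), array([0.4893, 0.3776])) ((np.int64(151), np.int64(217), 35), array([0.4893, 0.3776]))
((np.int64(194), np.int64(216), 37), array([0.4888, 0.2799])) ((np.int64(194), np.int64(216), 36), array([0.4888, 0.2799]))
((np.int64(194), np.int64(258), 37), array([0.3944, 0.2777])) ((np.int64(194), np.int64(258), 35), array([0.3944, 0.2777]))
```

View pics/cmp.png

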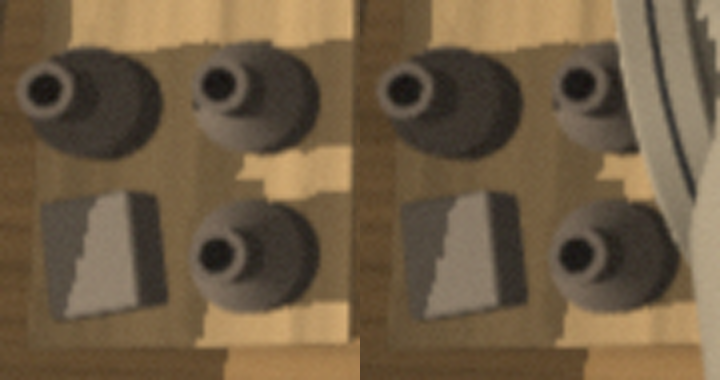

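```bash
P="python3 -m pendant"
$P '[[-0.002,0.035,0,0.048],[-0.003,0.035,0,0],[-0.003,0.035,0,0],[-0.003,0.035,0,0],[-0.003,0.035,0,0],[0,0.035,0,0],[0,0,0,0],[0,0,0,0]]' 0.75
python3 h.py .489 .279 .086 90
```

```text
time: 10.52
ee_pos: [0.4871, 0.279, 0.1987]
eef_rot: [-0.0, 1.0, -0.0, -0.0]
ft_force: [-0.3, -0.9, -0.0]
width: 0.0651
grip_force: 0.0
t10.5 pos [0.4871 0.279  0.1987] ang 90.0 tilt 0.001 j7 1.00 w 0.065 F [-0.3 -0.9 -0. ] grip 0.0
turn 0.000 (other way -3.141) shift [-1.900e-03  1.000e-04  1.127e-01]
```

```bash
P="python3 -m pendant"
$P '[[-0.002,0,0.025,0],[0,0,0.025,0],[0,0,0.025,0],[0,0,0.025,0],[0,0,0.013,0],[0,0,0,0],[0,0,0,0]]'
$P '[[0,0,0,0],[0,0,0,0],[0,0,0,0],[0,0,0,0],[0,0,0,0],[0,0,0,0]]' 0 30
python3 h.py .489 .279 .086 90
$P '[[0,0,-0.02,0],[0,0,-0.025,0],[0,0,-0.025,0],[0,0,-0.025,0],[0,0,-0.025,0],[0,0,-0.025,0],[0,0,0,0],[0,0,0,0]]'
python3 h.py .527 .003 .25 90
```

```text
time: 11.1
ee_pos: [0.4895, 0.2765, 0.0862]
eef_rot: [0.002, 1.0, -0.001, -0.0]
ft_force: [0.0, -0.3, 1.1]
width: 0.0649
grip_force: 0.0
time: 11.6
ee_pos: [0.489, 0.2791, 0.0866]
eef_rot: [0.0, 1.0, 0.0, 0.0]
ft_force: [0.4, 3.2, 3.4]
width: 0.0332
grip_force: 1.7
t11.6 pos [0.489  0.2791 0.0866] ang 90.0 tilt 0.001 j7 1.02 w 0.033 F [0.4 3.2 3.4] grip 1.7
turn -0.001 (other way 3.141) shift [-0.     -0.0001  0.0006]
time: 12.27
ee_pos: [0.4891, 0.2788, 0.2318]
eef_rot: [0.0, 1.0, 0.001, 0.001]
ft_force: [-0.9, 0.4, -3.8]
width: 0.0311
grip_force: 29.8
t12.3 pos [0.4891 0.2788 0.2318] ang 90.0 tilt 0.002 j7 1.00 w 0.031 F [-0.9  0.4 -3.8] grip 29.8
turn -0.001 (other way 3.141) shift [-0.0379 -0.2758 -0.0185]
```

```bash
P="python3 -m pendant"
$P '[[-0.004,-0.025,0,0],[-0.005,-0.030,0,0],[-0.005,-0.030,0,0],[-0.005,-0.030,0,0],[-0.005,-0.030,0,0],[-0.005,-0.030,0,0],[-0.004,-0.030,0,0],[-0.004,-0.030,0,0]]'
$P '[[-0.001,-0.025,0.01,0],[0,-0.016,0.015,0],[0,0,0.02,0],[0,0,0.02,0],[0,0,0.01,0],[0,0,0,0],[0,0,0,0],[0,0,0,0]]'
python3 h.py .527 .003 .127 90
```

```text
time: 12.93
ee_pos: [0.5246, 0.042, 0.2291]
eef_rot: [0.0, 1.0, -0.0, -0.001]
ft_force: [0.8, 0.5, -3.8]
width: 0.0313
grip_force: 29.8
time: 13.6
ee_pos: [0.527, 0.0028, 0.1568]
eef_rot: [0.0, 1.0, 0.0, 0.0]
ft_force: [0.1, -0.2, -3.7]
width: 0.0313
grip_force: 29.8
t13.6 pos [0.527  0.0028 0.1568] ang 90.0 tilt 0.001 j7 1.54 w 0.031 F [ 0.1 -0.2 -3.7] grip 29.8
turn -0.000 (other way 3.141) shift [0.     0.0002 0.0298]
```

```bash
P="python3 -m pendant"
$P '[[0,0,0.01,0],[0,0,0.008,0],[0,0,0.006,0],[0,0,0.004,0],[0,0,0.002,0],[0,0,0,0],[0,0,0,0]]'
$P '[[0,0,0.002,0],[0,0,0,0],[0,0,0,0]]'
$P '[[0,0,0,0],[0,0,0,0],[0,0,0,0],[0,0,0,0]]' 0.75
$P '[[0,0,-0.01,0],[0,0,-0.025,0],[0,0,-0.025,0],[0,0,-0.025,0],[0,0,-0.025,0],[0,0,0,0],[0,0,0,0]]'
python3 h.py .489 .377 .23 90
```

```text
time: 14.18
ee_pos: [0.5267, 0.0026, 0.1262]
eef_rot: [0.0, 1.0, 0.0, 0.0]
ft_force: [-0.1, 0.1, -3.0]
width: 0.0317
grip_force: 29.8
time: 14.43
ee_pos: [0.5272, 0.0027, 0.1248]
eef_rot: [0.0, 1.0, 0.0, 0.001]
ft_force: [-0.2, 0.2, 2.2]
width: 0.0313
grip_force: 29.8
time: 14.77
ee_pos: [0.5266, 0.0025, 0.1241]
eef_rot: [0.0, 1.0, -0.0, -0.0]
ft_force: [-0.5, -0.1, -0.0]
width: 0.0503
grip_force: 0.0
time: 15.35
ee_pos: [0.5274, 0.0025, 0.236]
eef_rot: [0.0, 1.0, 0.0, 0.002]
ft_force: [0.0, 0.1, -0.7]
width: 0.0654
grip_force: 0.0
t15.3 pos [0.5274 0.0025 0.236 ] ang 89.9 tilt 0.003 j7 1.52 w 0.065 F [ 0.   0.1 -0.7] grip 0.0
turn -0.001 (other way 3.141) shift [0.0384 0.3745 0.0062]
```

```bash
P="python3 -m pendant"
cat > chk.py <<'E'
from h import *
c=cam('top')
print([round(d['score'],2) for d in r.outline_of('vase1','top')],[np.round(d['bbox'][:2]) for d in r.outline_of('vase1','top')])
for p in((.489,.377),(.3935,.277)): print(dark(c,p))
for p in((.527,.003),(.5855,.096),(.4805,.1)): print('bed',dark(c,p,.145))
E
python3 chk.py
$P '[[0.004,0.035,0,0],[0.004,0.038,0,0],[0.004,0.038,0,0],[0.004,0.038,0,0],[0.004,0.038,0,0],[0.004,0.038,0,0],[0.004,0.038,0,0],[0.004,0.038,0,0]]'
$P '[[0.004,0.038,0.01,0],[0.002,0.036,0.02,0],[0,0,0.03,0],[0,0,0.03,0],[0,0,0,0],[0,0,0,0]]'
python3 h.py .489 .377 .086 90
```

```text
[0.73, 0.5, 0.27] [array([164., 223.]), array([474., 211.]), array([398., 182.])]
((np.int64(151), np.int64(217), 33), array([0.4893, 0.3776]))
((np.int64(194), np.int64(258), 34), array([0.3944, 0.2777]))
bed ((np.int64(324), np.int64(184), 125), array([ 0.5468, -0.0167]))
bed ((np.int64(274), np.int64(174), 94), array([0.5724, 0.0928]))
bed ((np.int64(262), np.int64(206), 61), array([0.5018, 0.1196]))
time: 16.17
ee_pos: [0.4939, 0.3051, 0.2331]
eef_rot: [0.0, 1.0, -0.0, -0.001]
ft_force: [1.5, 0.4, 0.2]
width: 0.0652
grip_force: 0.0
time: 16.67
ee_pos: [0.488, 0.3765, 0.1424]
eef_rot: [0.001, 1.0, -0.002, -0.002]
ft_force: [0.5, 0.1, 0.6]
width: 0.0655
grip_force: 0.0
t16.7 pos [0.488  0.3765 0.1424] ang 89.9 tilt 0.005 j7 0.88 w 0.066 F [0.5 0.1 0.6] grip 0.0
turn -0.001 (other way 3.141) shift [-0.0012  0.0007  0.0564]
```

```bash
P="python3 -m pendant"
$P '[[-0.001,0.001,0.02,0],[0,0,0.02,0],[0,0,0.016,0],[0,0,0,0],[0,0,0,0]]'
$P '[[0,0,0,0],[0,0,0,0],[0,0,0,0],[0,0,0,0],[0,0,0,0],[0,0,0,0]]' 0 30
python3 h.py .489 .377 .086 90
$P '[[0,0,-0.02,0],[0,0,-0.03,0],[0,0,-0.03,0],[0,0,-0.03,0],[0,0,-0.03,0],[0,0,-0.02,0],[0,0,0,0],[0,0,0,0]]'
python3 h.py .5855 .096 .25 90
```

```text
time: 17.08
ee_pos: [0.4906, 0.3786, 0.0897]
eef_rot: [0.001, 1.0, 0.0, 0.0]
ft_force: [0.7, 0.5, 0.9]
width: 0.0654
grip_force: 0.0
time: 17.58
ee_pos: [0.49, 0.3788, 0.0885]
eef_rot: [0.0, 1.0, 0.0, 0.0]
ft_force: [-0.3, 3.2, 2.1]
width: 0.0333
grip_force: 1.6
t17.6 pos [0.49   0.3788 0.0885] ang 90.0 tilt 0.001 j7 0.89 w 0.033 F [-0.3  3.2  2.1] grip 1.6
turn -0.001 (other way 3.141) shift [ 0.001  -0.0019  0.0025]
time: 18.25
ee_pos: [0.49, 0.3787, 0.2481]
eef_rot: [0.0, 1.0, 0.0, 0.0]
ft_force: [-0.2, 0.9, -4.3]
width: 0.0314
grip_force: 29.9
t18.2 pos [0.49   0.3787 0.2481] ang 90.0 tilt 0.001 j7 0.87 w 0.031 F [-0.2  0.9 -4.3] grip 29.9
turn -0.001 (other way 3.141) shift [-0.0955 -0.2827 -0.002 ]
```

```bash
P="python3 -m pendant"
$P '[[-0.009,-0.027,0,0],[-0.010,-0.030,0,0],[-0.010,-0.030,0,0],[-0.010,-0.030,0,0],[-0.010,-0.030,0,0],[-0.010,-0.030,0,0],[-0.010,-0.030,0,0],[-0.010,-0.030,0,0]]'
$P '[[-0.010,-0.028,0,0],[-0.006,-0.018,0.010,0],[0,0,0.02,0],[0,0,0.03,0],[0,0,0.02,0],[0,0,0.01,0],[0,0,0,0],[0,0,0,0]]'
python3 h.py .5855 .096 .1285 90
```

```text
time: 18.92
ee_pos: [0.5679, 0.1398, 0.2455]
eef_rot: [0.0, 1.0, -0.001, -0.002]
ft_force: [0.1, 0.6, -2.7]
width: 0.0313
grip_force: 29.9
time: 19.58
ee_pos: [0.5843, 0.0954, 0.1575]
eef_rot: [0.0, 1.0, -0.0, -0.001]
ft_force: [0.5, 0.2, -2.8]
width: 0.031
grip_force: 29.9
t19.6 pos [0.5843 0.0954 0.1575] ang 90.0 tilt 0.002 j7 1.41 w 0.031 F [ 0.5  0.2 -2.8] grip 29.9
turn -0.001 (other way 3.141) shift [-0.0013  0.0006  0.029 ]
```

```bash
P="python3 -m pendant"
$P '[[0,0,0.01,0],[0,0,0.008,0],[0,0,0.006,0],[0,0,0.004,0],[0,0,0.002,0],[0,0,0,0],[0,0,0,0]]'
$P '[[0,0,0.001,0],[0,0,0,0],[0,0,0,0]]'
$P '[[0,0,0,0],[0,0,0,0],[0,0,0,0],[0,0,0,0]]' 0.75
$P '[[0,0,-0.01,0],[0,0,-0.025,0],[0,0,-0.025,0],[0,0,-0.025,0],[0,0,-0.025,0],[0,0,0,0],[0,0,0,0]]'
python3 chk.py
python3 h.py .3935 .277 .23 90
```

```text
time: 20.17
ee_pos: [0.5848, 0.0955, 0.1283]
eef_rot: [0.0, 1.0, 0.0, 0.0]
ft_force: [0.1, -0.0, -3.4]
width: 0.0311
grip_force: 29.9
time: 20.42
ee_pos: [0.5848, 0.0956, 0.1273]
eef_rot: [0.0, 1.0, 0.0, 0.0]
ft_force: [-0.4, 0.6, -4.2]
width: 0.0311
grip_force: 29.9
time: 20.75
ee_pos: [0.585, 0.0956, 0.1276]
eef_rot: [0.0, 1.0, 0.0, 0.0]
ft_force: [0.1, 0.2, 0.4]
width: 0.0504
grip_force: 0.0
time: 21.33
ee_pos: [0.5855, 0.0956, 0.2394]
eef_rot: [0.0, 1.0, 0.001, 0.002]
ft_force: [-0.4, -0.1, -0.2]
width: 0.0651
grip_force: 0.0
[0.87] [array([318., 201.])]
((np.int64(142), np.int64(226), 67), array([0.4693, 0.3972]))
((np.int64(185), np.int64(267), 94), array([0.3751, 0.2973]))
bed ((np.int64(315), np.int64(193), 36), array([0.5273, 0.0036]))
bed ((np.int64(282), np.int64(159), 65), array([0.6059, 0.0747]))
bed ((np.int64(280), np.int64(206), 72), array([0.5007, 0.0804]))
t21.5 pos [0.5842 0.0955 0.2364] ang 90.0 tilt 0.001 j7 1.40 w 0.065 F [ 0.4  0.2 -0.5] grip 0.0
turn -0.001 (other way 3.141) shift [0.1907 0.1815 0.0066]
```

```bash
python3 -c "
from h import *
c=cam('top'); a=c['img'][120:300,130:370]; b=cam('side')['img'][110:290,210:350]
cv2.imwrite('pics/t2.png',np.hstack([cv2.resize(a,None,fx=2,fy=2,interpolation=2),cv2.resize(b,None,fx=2,fy=2,interpolation=2)])[:,:,::-1])"
```

```text
(no output)
```

View pics/t2.png

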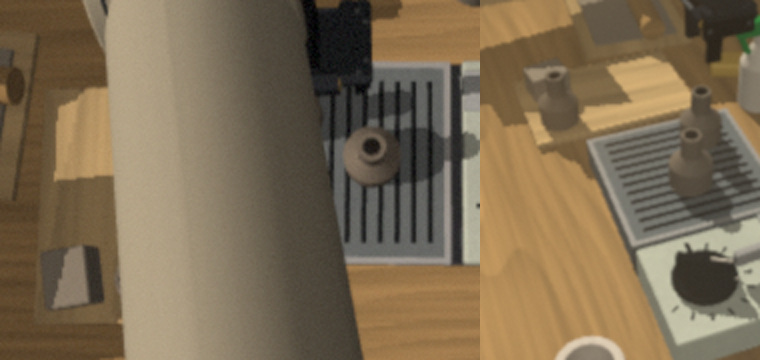

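The arm hides the third vase in the top view, but the side view shows it still standing at about (248,147). The two on the bed are upright. I'll move over and check again from the side.

```bash
P="python3 -m pendant"
$P '[[0.021,0.020,0,0],[0.023,0.023,0,0],[0.023,0.023,0,0],[0.023,0.023,0,0],[0.023,0.023,0,0],[0.023,0.023,0,0],[0.023,0.023,0,0],[0.023,0.023,0,0]]'
python3 -c "
from h import *
c=cam('side'); print(dark(c,(.3935,.277),w=4)); print(proj(c,(.3935,.277,.107)), ray(c,247.3,147.3,.107)); go(.3935,.277,.12,90)"
```

```text
time: 22.25
ee_pos: [0.4013, 0.2774, 0.2366]
eef_rot: [0.0, 1.0, -0.0, -0.0]
ft_force: [0.1, 0.8, 0.4]
width: 0.0653
grip_force: 0.0
((np.int64(250), np.int64(152), 82), array([0.3976, 0.2477]))
[246.45084628 147.54310361] [0.39652329 0.2772848  0.107     ]
t22.3 pos [0.3966 0.2827 0.2366] ang 90.4 tilt 0.003 j7 0.87 w 0.065 F [-3.2  6.3  0.8] grip 0.0
turn 0.006 (other way -3.135) shift [ 0.0028 -0.0059  0.1166]
```

```bash
P="python3 -m pendant"
$P '[[0.002,-0.005,0.02,0],[0,0,0.03,0],[0,0,0.03,0],[0,0,0.02,0],[0,0,0,0],[0,0,0,0]]'
python3 h.py .394 .277 .086 90
```

```text
time: 22.8
ee_pos: [0.4004, 0.2711, 0.1366]
eef_rot: [0.0, 1.0, -0.001, -0.001]
ft_force: [0.1, -0.4, 0.6]
width: 0.0657
grip_force: 0.0
t22.8 pos [0.4004 0.2711 0.1366] ang 90.0 tilt 0.003 j7 0.89 w 0.066 F [ 0.1 -0.4  0.6] grip 0.0
turn -0.001 (other way 3.141) shift [0.0063 0.006  0.0506]
```

```bash
P="python3 -m pendant"
$P '[[0.006,0.006,0,0],[0,0,0.02,0],[0,0,0.018,0],[0,0,0.012,0],[0,0,0,0],[0,0,0,0]]'
$P '[[0,0,0,0],[0,0,0,0],[0,0,0,0],[0,0,0,0],[0,0,0,0],[0,0,0,0]]' 0 30
python3 h.py .394 .277 .086 90
$P '[[0,0,-0.02,0],[0,0,-0.03,0],[0,0,-0.03,0],[0,0,-0.03,0],[0,0,-0.03,0],[0,0,-0.02,0],[0,0,0,0],[0,0,0,0]]'
python3 h.py .4805 .100 .25 90
```

```text
time: 23.3
ee_pos: [0.395, 0.2785, 0.0883]
eef_rot: [0.0, 1.0, 0.0, 0.0]
ft_force: [-0.5, -0.6, 0.2]
width: 0.0654
grip_force: 0.0
time: 23.8
ee_pos: [0.395, 0.2781, 0.0875]
eef_rot: [0.0, 1.0, 0.0, 0.0]
ft_force: [-0.2, 3.3, 2.7]
width: 0.0338
grip_force: 1.7
t23.8 pos [0.395  0.2781 0.0875] ang 90.0 tilt 0.001 j7 0.88 w 0.034 F [-0.2  3.3  2.7] grip 1.7
turn -0.001 (other way 3.141) shift [ 0.001  -0.0011  0.0015]
time: 24.47
ee_pos: [0.3949, 0.2777, 0.2472]
eef_rot: [0.0, 1.0, 0.0, 0.0]
ft_force: [0.1, -0.2, -4.7]
width: 0.0315
grip_force: 29.8
t24.5 pos [0.3949 0.2777 0.2472] ang 89.9 tilt 0.001 j7 0.86 w 0.032 F [ 0.1 -0.2 -4.7] grip 29.8
turn -0.001 (other way 3.141) shift [-0.0856 -0.1777 -0.0029]
```

```bash
P="python3 -m pendant"
$P '[[-0.011,-0.023,0,0],[-0.012,-0.025,0,0],[-0.012,-0.025,0,0],[-0.012,-0.025,0,0],[-0.012,-0.025,0,0],[-0.012,-0.025,0,0],[-0.012,-0.025,0,0],[-0.003,-0.005,0,0]]'
$P '[[0,0,0.01,0],[0,0,0.02,0],[0,0,0.03,0],[0,0,0.02,0],[0,0,0.01,0],[0,0,0,0],[0,0,0,0]]'
python3 h.py .4805 .100 .1275 90
```

```text
time: 25.13
ee_pos: [0.4812, 0.0943, 0.245]
eef_rot: [0.003, 1.0, -0.001, -0.001]
ft_force: [-0.4, -0.8, -3.4]
width: 0.0314
grip_force: 29.8
time: 25.72
ee_pos: [0.4801, 0.1002, 0.1567]
eef_rot: [-0.0, 1.0, -0.0, -0.001]
ft_force: [0.3, 0.0, -2.9]
width: 0.0313
grip_force: 29.8
t25.7 pos [0.4801 0.1002 0.1567] ang 90.0 tilt 0.001 j7 1.30 w 0.031 F [ 0.3  0.  -2.9] grip 29.8
turn 0.000 (other way -3.141) shift [-0.0004 -0.0002  0.0292]
```

```bash
P="python3 -m pendant"
$P '[[0,0,0.01,0],[0,0,0.008,0],[0,0,0.006,0],[0,0,0.004,0],[0,0,0.002,0],[0,0,0,0],[0,0,0,0]]'
$P '[[0,0,0.001,0],[0,0,0,0],[0,0,0,0]]'
$P '[[0,0,0,0],[0,0,0,0],[0,0,0,0],[0,0,0,0]]' 0.75
$P '[[0,0,-0.01,0],[0,0,-0.025,0],[0,0,-0.03,0],[0,0,-0.03,0],[0,0,-0.025,0],[0,0,0,0]]'
$P '[[0.0,-0.025,0,0],[0,-0.035,0,0],[0,-0.035,0,0],[0,-0.035,0,0],[0,-0.035,0,0],[0,-0.035,0,0],[0,-0.035,0,0],[0,-0.035,0,0]]'
$P '[[0,-0.035,0,0],[0,-0.035,0,0],[0,-0.025,0,0],[0,0,0,0]]' 0
python3 - <<'E'
from h import *
c=cam('top'); cv2.imwrite('pics/t3.png',cv2.resize(c['img'][110:310,140:510],(740,400),interpolation=2)[:,:,::-1])
for p in((.527,.003),(.5855,.096),(.4805,.1)): print('bed',dark(c,p,.145))
print(slat(c,.02)); go(.53,-.165,.24,90)
E
```

```text
time: 26.3
ee_pos: [0.4808, 0.0996, 0.1273]
eef_rot: [0.0, 1.0, 0.0, 0.0]
ft_force: [-0.2, 0.1, -3.8]
width: 0.0316
grip_force: 29.8
time: 26.55
ee_pos: [0.4808, 0.0997, 0.1263]
eef_rot: [0.0, 1.0, 0.0, 0.0]
ft_force: [0.4, -0.7, -3.1]
width: 0.0315
grip_force: 29.8
time: 26.88
ee_pos: [0.481, 0.0997, 0.1265]
eef_rot: [0.0, 1.0, 0.0, 0.0]
ft_force: [0.0, -0.3, 0.4]
width: 0.0507
grip_force: 0.0
time: 27.38
ee_pos: [0.4829, 0.1, 0.2522]
eef_rot: [0.001, 1.0, 0.002, 0.004]
ft_force: [1.4, -0.4, -0.0]
width: 0.0651
grip_force: 0.0
time: 28.05
ee_pos: [0.4801, -0.1722, 0.2468]
eef_rot: [0.0, 1.0, 0.0, 0.0]
ft_force: [0.3, -0.0, 0.2]
width: 0.065
grip_force: 0.0
time: 28.38
ee_pos: [0.4787, -0.2712, 0.2467]
eef_rot: [0.004, 1.0, -0.001, -0.0]
ft_force: [-0.6, -1.2, -0.1]
width: 0.0462
grip_force: 0.0
bed ((np.int64(315), np.int64(193), 36), array([0.5273, 0.0036]))
bed ((np.int64(273), np.int64(169), 35), array([0.5837, 0.0949]))
bed ((np.int64(271), np.int64(216), 36), array([0.4794, 0.1002]))
(0.62, (0.4777, -0.3902), (0.141, 0.033), 3.6)
t28.5 pos [ 0.48   -0.2663  0.2463] ang 89.8 tilt 0.000 j7 2.09 w 0.038 F [-0.   0.2 -0.1] grip 0.0
turn -0.003 (other way 3.139) shift [-0.05    0.1013  0.0062]
```

View pics/t3.png

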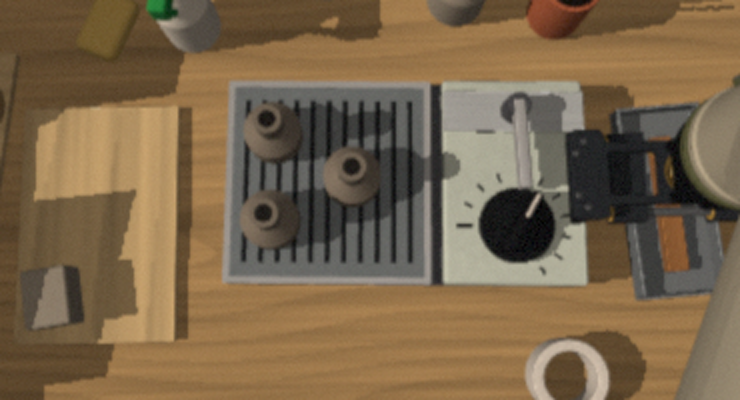

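The three vases stand well apart on the bed, with mouths at about (315,193), (273,169) and (271,216). The slat is still in the tray and the lever is still closed. Next I push the lever with closed fingers.

```bash
P="python3 -m pendant"
$P '[[-0.015,0.029,0,0],[-0.015,0.029,0,0],[-0.015,0.029,0,0],[-0.016,0.029,0,0],[0,0,0.02,0],[0,0,0.02,0],[0,0,0,0]]'
$P '[[0,0,0.03,0],[0,0,0.03,0],[0,0,0,0],[0,0,0,0]]'
python3 - <<'E'
from h import *
c=cam('top'); print('hinge',[ray(c,*p,.104)[:2] for p in((398.5,162.5),(397.5,163.5))],'end',ray(c,403,205,.104)[:2])
go(.541,-.150,.087,90)
E
```

```text
time: 29.07
ee_pos: [0.5401, -0.1466, 0.2029]
eef_rot: [-0.001, 1.0, 0.001, -0.002]
ft_force: [-0.5, 0.3, -0.7]
width: 0.0011
grip_force: 0.0
time: 29.4
ee_pos: [0.5409, -0.1489, 0.1465]
eef_rot: [0.0, 1.0, 0.0, -0.001]
ft_force: [0.9, 0.0, -0.0]
width: 0.0006
grip_force: 0.0
hinge [array([ 0.60133801, -0.19204118]), array([ 0.59901683, -0.18957808])] end [ 0.50134251 -0.19628105]
t29.4 pos [ 0.5419 -0.1493  0.1478] ang 90.0 tilt 0.001 j7 1.90 w 0.000 F [-0.1  0.   0.5] grip 0.0
turn -0.001 (other way 3.141) shift [ 0.001  -0.0007  0.0608]
```

```bash
P="python3 -m pendant"
$P '[[0.001,-0.001,0.02,0],[0,0,0.02,0],[0,0,0.02,0],[0,0,0,0],[0,0,0,0]]'
$P '[[0.001,-0.01,0,0],[0.001,-0.01,0,0],[0.001,-0.01,0,0],[0,-0.01,0,0],[0,-0.011,0,0],[0,0,0,0]]'
$P '[[-0.004,-0.010,0,0],[-0.005,-0.010,0,0],[-0.005,-0.010,0,0],[-0.007,-0.007,0,0],[-0.009,-0.006,0,0],[-0.009,-0.005,0,0],[0,0,0,0],[0,0,0,0]]'
$P '[[-0.004,0,0,0],[-0.003,0,0,0],[0,0,0,0],[0,0,0,0]]'
python3 - <<'E'
from h import *
go(.57,-.25,.2,90)
c=cam('top'); b=cam('side')
cv2.imwrite('pics/t4.png',np.hstack([cv2.resize(c['img'][140:260,350:450],(400,480),interpolation=2),cv2.resize(b['img'][190:310,280:380],(400,480),interpolation=2)])[:,:,::-1])
E
```

```text
time: 29.87
ee_pos: [0.5411, -0.1505, 0.0877]
eef_rot: [0.0, 1.0, 0.0, 0.0]
ft_force: [-0.2, 0.2, 0.9]
width: 0.0005
grip_force: 0.0
time: 30.37
ee_pos: [0.537, -0.2045, 0.0865]
eef_rot: [0.002, 1.0, -0.001, 0.0]
ft_force: [-0.7, 0.3, 0.2]
width: 0.0004
grip_force: 0.1
time: 31.03
ee_pos: [0.5763, -0.2506, 0.0857]
eef_rot: [0.001, 1.0, -0.001, -0.0]
ft_force: [0.7, -0.1, 0.0]
width: 0.0005
grip_force: 0.0
time: 31.37
ee_pos: [0.5835, -0.2493, 0.0861]
eef_rot: [0.0, 1.0, 0.0, 0.0]
ft_force: [0.5, 0.6, 0.2]
width: 0.0004
grip_force: 0.3
t31.4 pos [ 0.5835 -0.2493  0.0861] ang 90.0 tilt 0.000 j7 2.13 w 0.000 F [0.5 0.6 0.2] grip 0.3
turn -0.001 (other way 3.141) shift [ 0.0135 -0.0007 -0.1139]
```

View pics/t4.png

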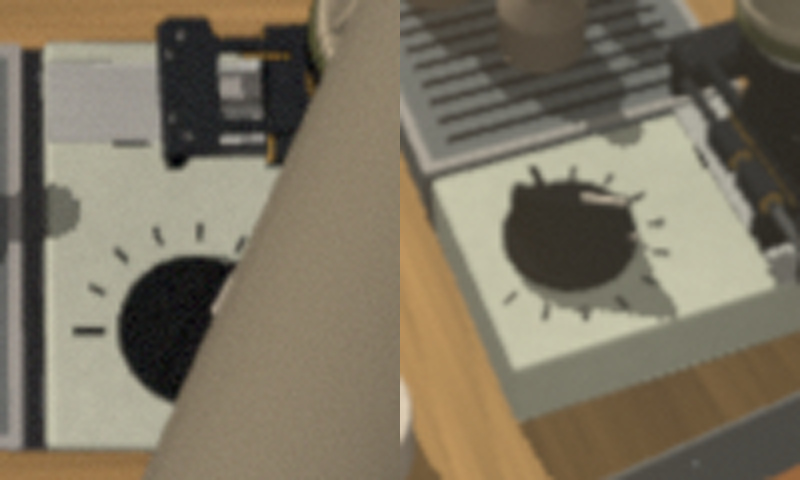

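The fingers carried the lever round; the gripper hides its end. I'll push on until the stop shows up in the force reading.

```bash
P="python3 -m pendant"
$P '[[-0.003,0,0,0],[0,0,0,0],[0,0,0,0]]'
$P '[[-0.003,0,0,0],[0,0,0,0],[0,0,0,0]]'
```

```text
time: 31.72
ee_pos: [0.5858, -0.2496, 0.0861]
eef_rot: [0.001, 1.0, 0.0, -0.001]
ft_force: [-5.1, -1.1, 2.3]
width: 0.0004
grip_force: 2.5
time: 31.97
ee_pos: [0.5861, -0.2496, 0.0858]
eef_rot: [0.001, 1.0, 0.001, -0.003]
ft_force: [-19.4, 3.4, 11.5]
width: 0.0007
grip_force: 9.4
```

The lever is at its stop (20 N reaction). I'll back off, look, and go above the dial.

```bash
P="python3 -m pendant"
$P '[[0.010,0,0,0],[0.005,0,-0.01,0],[0,0,-0.03,0],[0,0,-0.03,0],[0,0,-0.03,0],[0.03,0.015,0,0],[0.035,0.02,0,0],[0.035,0.02,0,0]]' 0.6
$P '[[0,0,0,0.12],[0,0,0,0.12],[0,0,0,0.12],[0,0,0,0.12],[0,0,0,0.12],[0,0,0,0.12],[0,0,0,0.12],[0,0,0,0.12]]'
$P '[[0,0,0,0.12],[0,0,0,0.12],[0,0,0,0.12],[0,0,0,0.12],[0,0,0,0.12],[0,0,0,0.12],[0,0,0,0.12],[0,0,0,0.12]]'
$P '[[0,0,0,0.12],[0,0,0,0.12],[0,0,0,0.12],[0,0,0,0.12],[0,0,0,0.12],[0,0,0,0.12],[0,0,0,0.12],[0,0,0,0.12]]'
$P '[[0,0,0,0.12],[0,0,0,0.12],[0,0,0,0.12],[0,0,0,0.12],[0,0,0,0.12],[0,0,0,0.12],[0,0,0,0.12],[0,0,0,0]]'
python3 - <<'E'
from h import *
go(.465,-.19,.087,-122)
c=cam('top'); b=cam('side')
cv2.imwrite('pics/t5.png',np.hstack([cv2.resize(c['img'][140:260,350:450],(400,480),interpolation=2),cv2.resize(b['img'][190:310,280:380],(400,480),interpolation=2)])[:,:,::-1])
for n,k in(('top',c),('side',b)): print(n,[(round(d['score'],2),np.round(d['bbox'])) for d in r.outline_of('dial',n)+r.outline_of('damper',n)])
E
```

```text
time: 32.63
ee_pos: [0.4741, -0.1942, 0.1869]
eef_rot: [0.001, 1.0, -0.0, 0.001]
ft_force: [-0.3, 0.4, 1.3]
width: 0.0458
grip_force: 0.0
time: 33.3
ee_pos: [0.475, -0.1944, 0.1872]
eef_rot: [0.465, 0.885, 0.001, 0.001]
ft_force: [1.0, 0.3, -0.1]
width: 0.0517
grip_force: 0.0
time: 33.97
ee_pos: [0.475, -0.1944, 0.1871]
eef_rot: [0.821, 0.571, 0.001, 0.0]
ft_force: [0.2, 0.2, -0.1]
width: 0.0522
grip_force: 0.0
time: 34.63
ee_pos: [0.475, -0.1944, 0.1871]
eef_rot: [0.992, 0.127, 0.001, -0.0]
ft_force: [0.6, 0.4, -0.0]
width: 0.0522
grip_force: 0.0
time: 35.3
ee_pos: [0.475, -0.1944, 0.187]
eef_rot: [0.958, -0.288, 0.001, -0.0]
ft_force: [0.7, -0.2, 0.2]
width: 0.0524
grip_force: 0.0
t35.3 pos [ 0.475  -0.1944  0.187 ] ang -123.5 tilt 0.002 j7 -1.72 w 0.052 F [ 0.7 -0.2  0.2] grip 0.0
turn -0.026 (other way 3.115) shift [-0.0109  0.0017  0.0999]
top [(0.71, array([400., 227.,  37.,  30.])), (0.67, array([414., 160.,  37.,   9.]))]
side [(0.94, array([320., 251.,  37.,  30.])), (0.56, array([380., 241.,  25.,  36.]))]
```

View pics/t5.png

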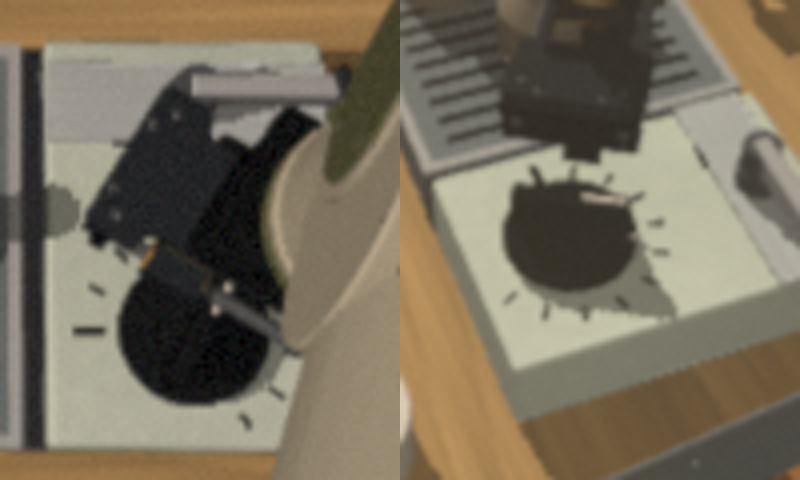

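```bash
P="python3 -m pendant"
python3 - <<'E'
from h import *
b=cam('side'); d=r.outline_of('dial','side')[0]; print(ray(b,*d['bbox'][:2],.075), ray(b,280+570/4-.4,190+236/4-.4,.072))
c=cam('top'); print(ray(c,398.6,222,.072))
E
$P '[[-0.010,0.002,0.02,-0.025],[0,0,0.025,0],[0,0,0,0],[0,0,0,0]]'
python3 h.py .465 -.19 .088 -122
```

```text
[ 0.46188572 -0.1950154   0.075     ] [ 0.70869818 -0.29802103  0.072     ]
[ 0.46580495 -0.19086113  0.072     ]
time: 36.08
ee_pos: [0.4644, -0.1906, 0.1409]
eef_rot: [0.962, -0.274, -0.001, 0.0]
ft_force: [-0.2, -0.7, 1.4]
width: 0.0525
grip_force: 0.0
t36.1 pos [ 0.4644 -0.1906  0.1409] ang -121.8 tilt 0.002 j7 -1.66 w 0.052 F [-0.2 -0.7  1.4] grip 0.0
turn 0.004 (other way -3.137) shift [ 0.0003 -0.0009  0.0529]
```

```bash
P="python3 -m pendant"
$P '[[0,0,0.02,0],[0,0,0.02,0],[0,0,0.013,0],[0,0,0,0],[0,0,0,0]]'
$P '[[0,0,0,0],[0,0,0,0],[0,0,0,0],[0,0,0,0],[0,0,0,0],[0,0,0,0],[0,0,0,0]]' 0 15
python3 h.py .465 -.19 .088 -122
```

```text
time: 36.5
ee_pos: [0.4655, -0.191, 0.0891]
eef_rot: [0.962, -0.274, 0.0, 0.0]
ft_force: [0.5, -0.1, 1.5]
width: 0.0525
grip_force: 0.0
time: 37.08
ee_pos: [0.4659, -0.1892, 0.0883]
eef_rot: [0.962, -0.273, 0.0, -0.001]
ft_force: [5.0, 7.3, -1.5]
width: 0.014
grip_force: 15.5
t37.1 pos [ 0.4659 -0.1892  0.0883] ang -121.7 tilt 0.002 j7 -1.58 w 0.014 F [ 5.   7.3 -1.5] grip 15.5
turn 0.005 (other way -3.137) shift [-0.0003  0.0012  0.0003]
```

```bash
P="python3 -m pendant"
$P '[[0,-0.0015,0,0],[0,0,0,-0.1],[0,0,0,-0.1],[0,0,0,-0.1],[0,0,0,-0.1],[0,0,0,-0.1],[0,0,0,0]]'
python3 h.py .465 -.19 .088 178
```

```text
time: 37.67
ee_pos: [0.4661, -0.1892, 0.0882]
eef_rot: [1.0, -0.025, 0.0, -0.0]
ft_force: [2.7, 2.4, -1.1]
width: 0.0236
grip_force: 23.8
t37.7 pos [ 0.4661 -0.1892  0.0882] ang -92.9 tilt 0.001 j7 -1.12 w 0.024 F [ 2.7  2.4 -1.1] grip 23.8
turn 1.555 (other way -1.587) shift [0.0008 0.0011 0.0002]
```

```bash
P="python3 -m pendant"
$P '[[0,0,0,0],[0,0,0,0],[0,0,0,0],[0,0,0,0]]' 0 55
python3 - <<'E'
from h import *
go(.465,-.19,.088,178)
c=cam('top'); b=cam('side')
cv2.imwrite('pics/t6.png',np.hstack([cv2.resize(c['img'][140:260,350:450],(400,480),interpolation=2),cv2.resize(b['img'][190:310,280:380],(400,480),interpolation=2)])[:,:,::-1])
E
```

```text
time: 38.0
ee_pos: [0.4657, -0.1892, 0.0881]
eef_rot: [1.0, -0.028, -0.0, -0.0]
ft_force: [-0.7, 2.5, 2.9]
width: 0.0141
grip_force: 52.9
t38.0 pos [ 0.4657 -0.1892  0.0881] ang -93.2 tilt 0.000 j7 -1.12 w 0.014 F [-0.7  2.5  2.9] grip 52.9
turn 1.550 (other way -1.591) shift [0.0009 0.0006 0.0001]
```

View pics/t6.png

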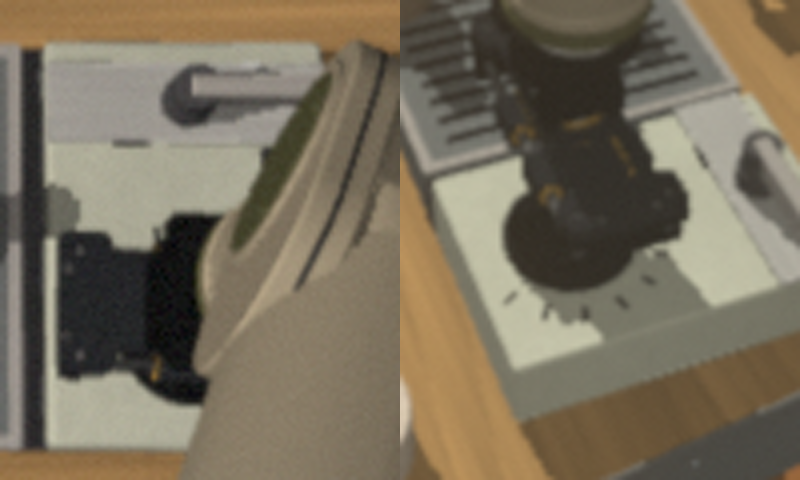

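With 55 N the bar is square in the pads again, and the lever is plainly open along the plate. Carrying on to zero.

```bash
P="python3 -m pendant"
$P '[[0,0,0,-0.08],[0,0,0,-0.1],[0,0,0,-0.1],[0,0,0,-0.1],[0,0,0,-0.1],[0,0,0,-0.1],[0,0,0,-0.1],[0,0,0,0]]'
$P '[[0,0,0,-0.1],[0,0,0,-0.1],[0,0,0,-0.1],[0,0,0,-0.1],[0,0,0,-0.1],[0,0,0,-0.1],[0,0,0,0]]'
python3 h.py .465 -.19 .088 178
python3 -c "
from h import *
print(r.read_state()['torque'])"
```

```text
time: 38.77
ee_pos: [0.467, -0.1889, 0.0882]
eef_rot: [0.951, 0.31, 0.001, 0.0]
ft_force: [6.6, 4.7, -5.1]
width: 0.0176
grip_force: 66.7
time: 39.35
ee_pos: [0.4659, -0.1896, 0.0881]
eef_rot: [0.817, 0.577, 0.0, 0.0]
ft_force: [1.1, 0.9, -1.0]
width: 0.0145
grip_force: 52.7
t39.4 pos [ 0.4659 -0.1896  0.0881] ang -19.5 tilt 0.000 j7 0.09 w 0.014 F [ 1.1  0.9 -1. ] grip 52.7
turn -0.306 (other way 2.835) shift [-0.0004 -0.0009  0.0001]
[ 0.09979203 -0.26584185 -0.47277235]
```

```bash
P="python3 -m pendant"
$P '[[0,0,0,-0.08],[0,0,0,-0.08],[0,0,0,-0.08],[0,0,0,-0.06],[0,0,0,0],[0,0,0,0],[0,0,0,0]]'
python3 -c "
from h import *
go(.465,-.19,.088,178);print(r.read_state()['torque'])"
$P '[[0,0,0,-0.05],[0,0,0,0],[0,0,0,0],[0,0,0,0]]'
python3 -c "
from h import *
go(.465,-.19,.088,178);print(r.read_state()['torque'])"
```

```text
time: 39.93
ee_pos: [0.466, -0.1895, 0.0881]
eef_rot: [0.724, 0.69, -0.0, 0.0]
ft_force: [2.9, -1.5, -2.2]
width: 0.0135
grip_force: 55.0
t39.9 pos [ 0.466  -0.1895  0.0881] ang -2.8 tilt 0.001 j7 0.38 w 0.014 F [ 2.9 -1.5 -2.2] grip 55.0
turn -0.013 (other way 3.128) shift [-0.0005 -0.001   0.0001]
[-0.34759878 -0.47795286  0.38927475]
time: 40.27
ee_pos: [0.466, -0.1895, 0.0881]
eef_rot: [0.706, 0.708, 0.0, 0.0]
ft_force: [3.9, -0.9, -4.4]
width: 0.0139
grip_force: 55.0
t40.3 pos [ 0.466  -0.1895  0.0881] ang 0.1 tilt 0.001 j7 0.42 w 0.014 F [ 3.9 -0.9 -4.4] grip 55.0
turn 0.037 (other way -3.105) shift [-0.0005 -0.001   0.0001]
[-0.43173618 -1.00796335 -0.67985548]
```

```bash
P="python3 -m pendant"
$P '[[0,0,0,-0.05],[0,0,0,0],[0,0,0,0],[0,0,0,0]]'
python3 -c "
from h import *
go(.465,-.19,.088,178);print(r.read_state()['torque'])"
```

```text
time: 40.6
ee_pos: [0.466, -0.1895, 0.0881]
eef_rot: [0.689, 0.725, 0.0, 0.0]
ft_force: [5.0, -1.6, -3.8]
width: 0.0146
grip_force: 56.0
t40.6 pos [ 0.466  -0.1895  0.0881] ang 2.9 tilt 0.001 j7 0.47 w 0.015 F [ 5.  -1.6 -3.8] grip 56.0
turn 0.086 (other way -3.055) shift [-0.0005 -0.001   0.0001]
[-0.4548202  -1.01103852 -0.95988564]
```

At the zero stop: the torque is rising and the bar has begun to twist in the pads. Now forward 6 clicks (144°).

```bash
P="python3 -m pendant"
$P '[[0,0,0,0.1],[0,0,0,0.1],[0,0,0,0.1],[0,0,0,0.1],[0,0,0,0.1],[0,0,0,0.1],[0,0,0,0.1],[0,0,0,0]]'
$P '[[0,0,0,0.1],[0,0,0,0.1],[0,0,0,0.1],[0,0,0,0.1],[0,0,0,0.1],[0,0,0,0.1],[0,0,0,0.1],[0,0,0,0]]'
$P '[[0,0,0,0.1],[0,0,0,0.1],[0,0,0,0.1],[0,0,0,0.1],[0,0,0,0.1],[0,0,0,0.1],[0,0,0,0.1],[0,0,0,0]]'
$P '[[0,0,0,0.1],[0,0,0,0.1],[0,0,0,0.1],[0,0,0,0.1],[0,0,0,0.1],[0,0,0,0.015],[0,0,0,0],[0,0,0,0]]'
python3 -c "
from h import *
go(.465,-.19,.088,-147);print(r.read_state()['torque'])"
```

```text
time: 41.27
ee_pos: [0.4665, -0.1883, 0.0883]
eef_rot: [0.896, 0.445, 0.0, 0.0]
ft_force: [4.2, 0.7, -1.3]
width: 0.0153
grip_force: 61.4
time: 41.93
ee_pos: [0.4661, -0.1893, 0.0886]
eef_rot: [0.993, 0.115, -0.001, 0.001]
ft_force: [0.4, -5.1, 4.4]
width: 0.0278
grip_force: 145.5
time: 42.6
ee_pos: [0.4657, -0.1891, 0.0882]
eef_rot: [0.972, -0.235, -0.0, 0.0]
ft_force: [0.5, 0.1, 3.9]
width: 0.0174
grip_force: 64.6
time: 43.27
ee_pos: [0.4645, -0.1887, 0.088]
eef_rot: [0.882, -0.471, -0.002, 0.0]
ft_force: [-6.2, 1.7, 10.8]
width: 0.0302
grip_force: 87.0
t43.3 pos [ 0.4645 -0.1887  0.088 ] ang -146.2 tilt 0.004 j7 -1.97 w 0.030 F [-6.2  1.7 10.8] grip 87.0
turn 0.014 (other way -3.127) shift [ 0.0013  0.0003 -0.    ]
[0.32850016 1.47298046 3.21068356]
```

```bash
P="python3 -m pendant"
$P '[[0,0,0,0],[0,0,0,0],[0,0,0,0],[0,0,0,0],[0,0,0,0],[0,0,0,0]]'
python3 -c "
from h import *
go(.465,-.19,.088,-147);print(r.read_state()['torque'])"
```

```text
time: 43.77
ee_pos: [0.4645, -0.1887, 0.088]
eef_rot: [0.882, -0.471, -0.002, 0.0]
ft_force: [-6.2, 1.4, 10.9]
width: 0.0303
grip_force: 86.2
t43.8 pos [ 0.4645 -0.1887  0.088 ] ang -146.2 tilt 0.004 j7 -1.97 w 0.030 F [-6.2  1.4 10.9] grip 86.2
turn 0.014 (other way -3.127) shift [ 0.0013  0.0003 -0.    ]
[0.28661214 1.49713384 3.13505174]
```

```bash
P="python3 -m pendant"
$P '[[0,0,0,0],[0,0,0,0],[0,0,0,0],[0,0,0,0],[0,0,0,0]]' 0.7
$P '[[0,0,-0.03,0],[0,0,-0.03,0],[0,0,-0.03,0],[0,0,0,0]]'
python3 - <<'E'
from h import *
go(.465,-.19,.088,-147)
c=cam('top'); b=cam('side')
cv2.imwrite('pics/t7.png',np.hstack([cv2.resize(c['img'][140:260,350:450],(400,480),interpolation=2),cv2.resize(b['img'][190:310,280:380],(400,480),interpolation=2)])[:,:,::-1])
E
```

```text
time: 44.18
ee_pos: [0.4655, -0.1894, 0.088]
eef_rot: [0.88, -0.475, -0.0, -0.0]
ft_force: [0.1, 0.3, -1.0]
width: 0.0552
grip_force: 0.0
time: 44.52
ee_pos: [0.4678, -0.1908, 0.1826]
eef_rot: [0.88, -0.475, 0.003, -0.001]
ft_force: [0.0, -0.9, -0.6]
width: 0.0609
grip_force: 0.0
t44.5 pos [ 0.4678 -0.1908  0.1826] ang -146.8 tilt 0.006 j7 -2.12 w 0.061 F [ 0.  -0.9 -0.6] grip 0.0
turn 0.004 (other way -3.137) shift [-0.0025  0.0024  0.0946]
```

View pics/t7.png

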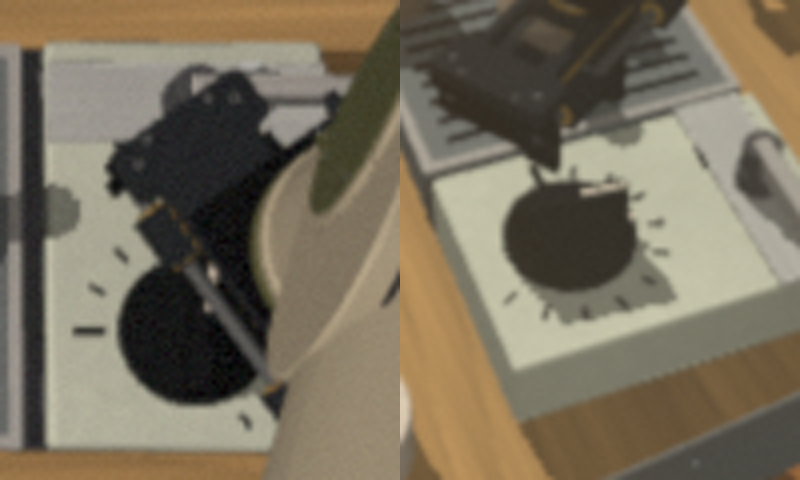

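```bash
cat >> h.py <<'E'
def clicks(c,p,q,z=.106):
    a,b=ray(c,*p,z)[:2],ray(c,*q,z)[:2]; d=b-a
    return np.round(a,4),np.round(b,4),'clicks by segment %.2f, by centre %.2f'%tuple((87.8-np.degrees(np.arctan2(*v[::-1])))/24 for v in(d,b-np.array([.4655,-.1905])))
E
python3 - <<'E'
from h import *
c=cam('side');k=lambda u,v:(280+(u-400)/4-.4,190+v/4-.4)
print('now',clicks(c,k(583,190),k(627,186)))
print('5?',clicks(c,k(583,195),k(632,204)))
t=cam('top');k2=lambda u,v:(350+u/4-.4,140+v/4-.4)
print('now top',clicks(t,k2(207,308),k2(213,265)))
E
```

```text
now (array([ 0.4758, -0.1894]), array([ 0.5036, -0.1973]), 'clicks by segment 4.32, by centre 4.08')
5? (array([ 0.474 , -0.1933]), array([ 0.5   , -0.2125]), 'clicks by segment 5.17, by centre 5.01')
now top (array([ 0.4746, -0.1904]), array([ 0.4991, -0.1954]), 'clicks by segment 4.13, by centre 4.00')
```

The dial now reads 4 clicks in both views; it slipped in the grip because I turned too fast. The lever is still open. I'll regrip square to the bar and go on slowly.

```bash
P="python3 -m pendant"
$P '[[0.0,0,0,-0.106],[0,0,0,-0.106],[0,0,0,-0.106],[0,0,0,-0.106],[0,0,0,-0.106],[0,0,0,-0.106],[0,0,0,-0.106],[0,0,0,-0.106]]'
$P '[[0,0,0.03,0],[0,0,0.02,0],[0,0,0,0],[0,0,0,0]]'
python3 h.py .4655 -.1905 .086 -98.2
```

```text
time: 45.38
ee_pos: [0.4649, -0.1892, 0.1768]
eef_rot: [0.998, -0.068, -0.001, 0.0]
ft_force: [0.2, -0.0, 0.3]
width: 0.0611
grip_force: 0.0
time: 45.72
ee_pos: [0.4645, -0.1895, 0.127]
eef_rot: [0.997, -0.071, -0.002, 0.0]
ft_force: [1.1, 0.1, -0.0]
width: 0.061
grip_force: 0.0
t45.7 pos [ 0.4645 -0.1895  0.127 ] ang -98.1 tilt 0.004 j7 -1.23 w 0.061 F [ 1.1  0.1 -0. ] grip 0.0
turn 0.001 (other way -3.141) shift [0.0013 0.0008 0.041 ]
```

```bash
P="python3 -m pendant"
$P '[[0.001,0.001,0.02,0],[0,0,0.021,0],[0,0,0,0],[0,0,0,0]]'
$P '[[0,0,0,0],[0,0,0,0],[0,0,0,0],[0,0,0,0],[0,0,0,0],[0,0,0,0],[0,0,0,0],[0,0,0,0]]' 0 55
$P '[[0,0,0,0.03],[0,0,0,0.03],[0,0,0,0.03],[0,0,0,0.03],[0,0,0,0.03],[0,0,0,0.03],[0,0,0,0],[0,0,0,0]]'
$P '[[0,0,0,0.03],[0,0,0,0.03],[0,0,0,0.03],[0,0,0,0.03],[0,0,0,0.03],[0,0,0,0.03],[0,0,0,0],[0,0,0,0]]'
python3 h.py .4655 -.1905 .086 -147
```

```text
time: 46.05
ee_pos: [0.4663, -0.1907, 0.0876]
eef_rot: [0.997, -0.071, -0.001, 0.0]
ft_force: [0.1, -0.6, 0.9]
width: 0.0607
grip_force: 0.0
time: 46.72
ee_pos: [0.4667, -0.1903, 0.0871]
eef_rot: [0.998, -0.071, 0.0, -0.0]
ft_force: [1.9, 12.9, 2.8]
width: 0.0156
grip_force: 8.0
time: 47.38
ee_pos: [0.4668, -0.1895, 0.0871]
eef_rot: [0.987, -0.159, -0.0, -0.001]
ft_force: [-1.3, 6.2, 4.8]
width: 0.0138
grip_force: 55.0
time: 48.05
ee_pos: [0.4667, -0.1896, 0.0871]
eef_rot: [0.969, -0.247, -0.0, -0.001]
ft_force: [-1.3, 5.7, 5.3]
width: 0.0137
grip_force: 55.0
t48.0 pos [ 0.4667 -0.1896  0.0871] ang -118.6 tilt 0.001 j7 -1.48 w 0.014 F [-1.3  5.7  5.3] grip 55.0
turn 0.495 (other way -2.647) shift [0.0001 0.0015 0.0011]
```

```bash
P="python3 -m pendant"
$P '[[0,0,0,0.03],[0,0,0,0.03],[0,0,0,0.03],[0,0,0,0.03],[0,0,0,0.03],[0,0,0,0.03],[0,0,0,0],[0,0,0,0]]'
$P '[[0,0,0,0.03],[0,0,0,0.03],[0,0,0,0.03],[0,0,0,0.03],[0,0,0,0.03],[0,0,0,0.03],[0,0,0,0],[0,0,0,0]]'
$P '[[0,0,0,0.03],[0,0,0,0.03],[0,0,0,0.03],[0,0,0,0.04],[0,0,0,0],[0,0,0,0],[0,0,0,0]]'
python3 h.py .4655 -.1905 .086 -147
$P '[[0,0,0,0],[0,0,0,0],[0,0,0,0],[0,0,0,0],[0,0,0,0]]' 0.7
$P '[[0,0,-0.03,0],[0,0,-0.03,0],[0,0,-0.04,0],[0,0,-0.04,0],[0,0,0,0]]'
python3 h.py .45 .0 .25 -147
```

```text
time: 48.72
ee_pos: [0.4666, -0.1897, 0.0871]
eef_rot: [0.943, -0.333, -0.0, -0.0]
ft_force: [-1.5, 4.5, 4.9]
width: 0.0137
grip_force: 55.0
time: 49.38
ee_pos: [0.4665, -0.1898, 0.0871]
eef_rot: [0.909, -0.417, -0.001, -0.0]
ft_force: [-1.6, 4.7, 5.7]
width: 0.0133
grip_force: 55.0
time: 49.97
ee_pos: [0.4664, -0.1899, 0.0871]
eef_rot: [0.88, -0.475, -0.001, -0.0]
ft_force: [-2.3, 5.4, 5.2]
width: 0.0138
grip_force: 55.0
t50.0 pos [ 0.4664 -0.1899  0.0871] ang -146.7 tilt 0.001 j7 -1.91 w 0.014 F [-2.3  5.4  5.2] grip 55.0
turn 0.005 (other way -3.136) shift [0.     0.0011 0.0011]
time: 50.38
ee_pos: [0.4666, -0.1906, 0.0871]
eef_rot: [0.88, -0.476, 0.0, 0.0]
ft_force: [0.2, -0.3, -0.7]
width: 0.0389
grip_force: 0.0
time: 50.8
ee_pos: [0.4691, -0.1927, 0.2333]
eef_rot: [0.879, -0.476, 0.004, -0.002]
ft_force: [1.1, 0.7, -0.4]
width: 0.0605
grip_force: 0.0
t50.8 pos [ 0.4691 -0.1927  0.2333] ang -146.9 tilt 0.009 j7 -2.14 w 0.061 F [ 1.1  0.7 -0.4] grip 0.0
turn 0.002 (other way -3.140) shift [-0.172  -0.0891 -0.0168]
```

```bash
P="python3 -m pendant"
$P '[[0,0,-0.01,-0.12],[0,0,-0.01,-0.12],[0,0,-0.01,-0.12],[0,0,-0.01,-0.12],[0,0,0,-0.12],[0,0,0,-0.12],[0,0,0,-0.12],[0,0,0,-0.12]]'
python3 h.py .35 .35 .27 -90
```

```text
time: 51.47
ee_pos: [0.4666, -0.1906, 0.2671]
eef_rot: [1.0, -0.013, 0.0, -0.0]
ft_force: [-0.2, -0.6, 0.5]
width: 0.0608
grip_force: 0.0
t51.5 pos [ 0.4666 -0.1906  0.2671] ang -91.5 tilt 0.000 j7 -1.25 w 0.061 F [-0.2 -0.6  0.5] grip 0.0
turn -0.025 (other way 3.116) shift [-0.1166 -0.5406 -0.0028]
```

```bash
P="python3 -m pendant"
$P '[[-0.007,-0.034,0,0],[-0.007,-0.034,0,0],[-0.007,-0.034,0,0],[-0.007,-0.034,0,0],[-0.007,-0.034,0,0],[-0.007,-0.034,0,0],[-0.007,-0.034,0,0],[-0.007,-0.034,0,0]]'
$P '[[-0.007,-0.034,0,0],[-0.007,-0.034,0,0],[-0.007,-0.034,0,0],[-0.007,-0.034,0,0],[-0.007,-0.034,0,0],[-0.007,-0.034,0,0],[-0.007,-0.034,0,0],[0,0,0,0]]'
python3 - <<'E'
from h import *
go(.35,.35,.27,-90)
c=cam('top'); b=cam('side'); u=lambda i:cv2.resize(i,(396,560),interpolation=2)
cv2.imwrite('pics/t8.png',np.hstack([cv2.resize(c['img'][140:280,260:520],(520,280),interpolation=2),cv2.resize(b['img'][190:330,280:420],(280,280),interpolation=2)])[:,:,::-1])
for p in((.527,.003),(.5855,.096),(.4805,.1)): print('bed',dark(c,p,.145))
print(slat(c,.02))
E
```

```text
time: 52.13
ee_pos: [0.4186, 0.0845, 0.2672]
eef_rot: [1.0, -0.016, 0.0, -0.0]
ft_force: [0.4, -0.0, 1.0]
width: 0.0606
grip_force: 0.0
time: 52.8
ee_pos: [0.3746, 0.3289, 0.2662]
eef_rot: [1.0, -0.011, -0.0, -0.0]
ft_force: [-0.8, -0.6, -1.3]
width: 0.0608
grip_force: 0.0
t52.8 pos [0.3746 0.3289 0.2662] ang -91.3 tilt 0.001 j7 -2.39 w 0.061 F [-0.8 -0.6 -1.3] grip 0.0
turn -0.023 (other way 3.119) shift [-0.0246 -0.0211 -0.0038]
bed ((np.int64(315), np.int64(193), 37), array([0.5273, 0.0036]))
bed ((np.int64(273), np.int64(169), 36), array([0.5837, 0.0949]))
bed ((np.int64(280), np.int64(215), 58), array([0.481 , 0.0807]))
(0.8, (0.4919, -0.3893), (0.173, 0.038), 2.1)
```

View pics/t8.png

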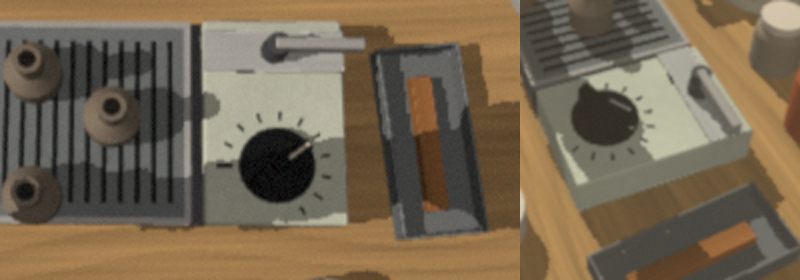

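```bash
python3 - <<'E'
from h import *
c=cam('top'); k=lambda u,v:(260+u/2-.25,140+v/2-.25)
print(dark(c,ray(c,272,235,.145)[:2],.145)); 
print(clicks(c,k(290,158),k(313,139)))
for p in((.527,.003),(.5855,.096),(.4805,.1)): print('bed',dark(c,p,.145,w=14))
th=-.038; p=dark(c,ray(c,272,235,.145)[:2],.145)[1]-[.528,.033]; print('local',R.from_euler('z',-th).as_matrix()[:2,:2]@p)
b=cam('side'); q=np.array([*(p+[.528,.033]),.145]); print(proj(b,q))
cv2.imwrite('pics/t9.png',cv2.resize(np.hstack([c['img'][140:270,240:390],b['img'][130:260,250:400]]),None,fx=2.6,fy=2.6,interpolation=2)[:,:,::-1])
E
```

```text
((np.int64(272), np.int64(235), 25), array([0.4382, 0.0984]))
(array([ 0.4695, -0.1978]), array([ 0.4905, -0.2253]), 'clicks by segment 5.85, by centre 5.92')
bed ((np.int64(315), np.int64(193), 38), array([0.5273, 0.0036]))
bed ((np.int64(273), np.int64(169), 36), array([0.5837, 0.0949]))
bed ((np.int64(285), np.int64(229), 54), array([0.4503, 0.0703]))
local [-0.09221977  0.06194121]
[275.21973544 165.58477076]
```

View pics/t9.png

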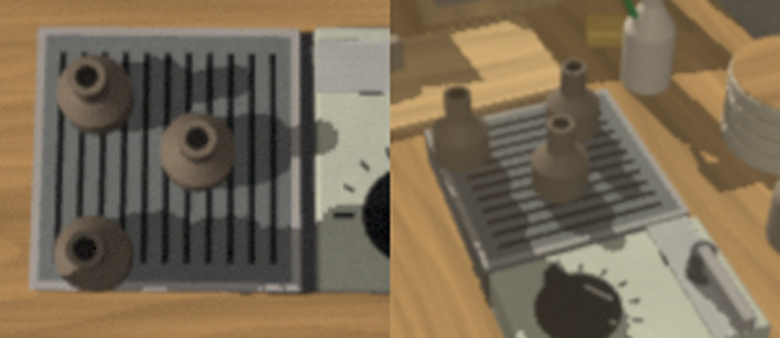

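The dial reads 6 clicks, the lever is open and the slat is in the tray. But the vase at (272,235) was knocked about 40 mm towards the robot. It is upright, but only about 13 mm inside the limit, so I'll move it back.

```bash
P="python3 -m pendant"
python3 h.py .438 .0985 .2 -90
$P '[[0.008,0.029,0,0],[0.008,0.029,0,0],[0.008,0.029,0,0],[0.008,0.029,0,0],[0.008,0.029,0,0],[0.008,0.029,0,0],[0.008,0.029,0,0],[0.008,0.029,0,0]]' 0.75
$P '[[0,0,0.03,0.0],[0,0,0.03,0],[0,0,0,0],[0,0,0,0]]'
python3 h.py .438 .0985 .126 -90
```

```text
t53.0 pos [0.3782 0.3215 0.2672] ang -91.9 tilt 0.000 j7 -2.39 w 0.061 F [-1.  -0.   0.8] grip 0.0
turn -0.033 (other way 3.109) shift [0.0598 0.223  0.0672]
time: 53.72
ee_pos: [0.4344, 0.086, 0.2672]
eef_rot: [1.0, -0.017, 0.0, -0.001]
ft_force: [1.1, 0.7, -0.2]
width: 0.0649
grip_force: 0.0
time: 54.05
ee_pos: [0.4336, 0.0877, 0.207]
eef_rot: [1.0, -0.016, -0.001, 0.0]
ft_force: [-0.2, -0.4, -0.2]
width: 0.0654
grip_force: 0.0
t54.0 pos [0.4336 0.0877 0.207 ] ang -91.9 tilt 0.002 j7 -1.97 w 0.065 F [-0.2 -0.4 -0.2] grip 0.0
turn -0.033 (other way 3.109) shift [ 0.0046 -0.0108  0.081 ]
```

```bash
P="python3 -m pendant"
$P '[[0.004,-0.011,0,-0.033],[0,0,0.025,0],[0,0,0.025,0],[0,0,0.02,0],[0,0,0.01,0],[0,0,0,0],[0,0,0,0]]'
$P '[[0,0,0,0],[0,0,0,0],[0,0,0,0],[0,0,0,0],[0,0,0,0],[0,0,0,0],[0,0,0,0]]' 0 30
python3 h.py .4805 .1 .126 -90
$P '[[0,0,-0.01,0],[0,0,-0.01,0],[0,0,0,0],[0,0,0,0]]'
python3 h.py .4805 .1 .127 -90
```

```text
time: 54.63
ee_pos: [0.4394, 0.0998, 0.1284]
eef_rot: [1.0, 0.001, 0.0, -0.0]
ft_force: [-0.5, 0.2, 0.9]
width: 0.0651
grip_force: 0.0
time: 55.22
ee_pos: [0.4387, 0.0995, 0.1272]
eef_rot: [1.0, 0.001, 0.0, -0.0]
ft_force: [-1.2, 0.2, 2.1]
width: 0.0314
grip_force: 30.0
t55.2 pos [0.4387 0.0995 0.1272] ang -89.9 tilt 0.000 j7 -1.87 w 0.031 F [-1.2  0.2  2.1] grip 30.0
turn 0.002 (other way -3.140) shift [ 0.0418 -0.0005  0.0013]
time: 55.55
ee_pos: [0.4391, 0.0998, 0.1478]
eef_rot: [1.0, 0.001, 0.001, -0.001]
ft_force: [-0.8, -0.3, -4.1]
width: 0.0315
grip_force: 30.0
t55.5 pos [0.4391 0.0998 0.1478] ang -89.9 tilt 0.002 j7 -1.89 w 0.031 F [-0.8 -0.3 -4.1] grip 30.0
turn 0.002 (other way -3.140) shift [ 0.0414 -0.0001  0.0209]
```

```bash
P="python3 -m pendant"
$P '[[0.01,0,0,0],[0.015,0,0,0],[0.015,0,0,0],[0,0,0,0],[0,0,0.01,0],[0,0,0.006,0],[0,0,0,0],[0,0,0,0]]'
$P '[[0,0,0.003,0],[0,0,0.001,0],[0,0,0,0],[0,0,0,0]]'
$P '[[0,0,0,0],[0,0,0,0],[0,0,0,0],[0,0,0,0]]' 0.75
$P '[[0,0,-0.01,0],[0,0,-0.025,0],[0,0,-0.03,0],[0,0,-0.03,0],[0,0,-0.03,0],[0,0,0,0]]'
$P '[[-0.01,-0.03,0,0],[-0.01,-0.03,0,0],[-0.01,-0.03,0,0],[-0.01,-0.03,0,0],[-0.01,-0.03,0,0],[-0.01,-0.03,0,0],[-0.01,-0.03,0,0],[-0.01,-0.03,0,0]]'
python3 - <<'E'
from h import *
go(.4,.3,.26,-90)
c=cam('top'); b=cam('side')
for p in((.527,.003),(.5855,.096),(.4805,.1)): print('bed',dark(c,p,.145))
print(slat(c,.02))
cv2.imwrite('pics/t10.png',cv2.resize(np.hstack([c['img'][130:280,240:520],b['img'][130:280,250:400]]),None,fx=1.8,fy=1.8,interpolation=2)[:,:,::-1])
E
```

```text
time: 56.22
ee_pos: [0.4777, 0.0995, 0.1304]
eef_rot: [1.0, 0.001, -0.001, 0.0]
ft_force: [1.0, 0.1, -3.4]
width: 0.0315
grip_force: 30.0
time: 56.55
ee_pos: [0.4788, 0.0998, 0.1273]
eef_rot: [1.0, 0.001, 0.0, -0.0]
ft_force: [-0.6, 0.9, -2.1]
width: 0.0314
grip_force: 30.0
time: 56.88
ee_pos: [0.4789, 0.0997, 0.1273]
eef_rot: [1.0, 0.001, 0.0, -0.0]
ft_force: [0.1, 0.6, -0.4]
width: 0.0501
grip_force: 0.0
time: 57.38
ee_pos: [0.4811, 0.0999, 0.2581]
eef_rot: [1.0, 0.001, 0.004, -0.002]
ft_force: [0.1, 0.2, 0.2]
width: 0.0651
grip_force: 0.0
time: 58.05
ee_pos: [0.3976, 0.3409, 0.2529]
eef_rot: [1.0, 0.001, 0.0, -0.0]
ft_force: [0.7, -0.3, 0.1]
width: 0.0655
grip_force: 0.0
t58.0 pos [0.3976 0.3409 0.2529] ang -89.9 tilt 0.001 j7 -2.32 w 0.065 F [ 0.7 -0.3  0.1] grip 0.0
turn 0.002 (other way -3.140) shift [ 0.0024  0.0409 -0.0072]
bed ((np.int64(315), np.int64(193), 38), array([0.5273, 0.0036]))
bed ((np.int64(273), np.int64(169), 35), array([0.5837, 0.0949]))
bed ((np.int64(272), np.int64(217), 37), array([0.4771, 0.0981]))
(0.67, (0.4929, -0.3891), (0.166, 0.032), 3.1)
```

View pics/t10.png

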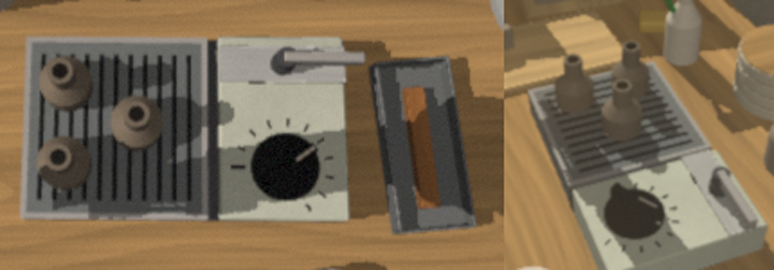

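All three vases stand upright and apart, with mouths at (315,193), (273,169) and (272,217). The lever is along the plate, the dial is at 6 clicks and the slat lies flat in the tray. Handing in.

```bash
python3 -c "
from bench import r
print(r.close_job())"
```

```text
the job is handed in; nothing more can be done
None
```

Job handed in at about 58 s, with no verdict returned: slat flat in the tray, all three vases upright on the bed (one was knocked about 40 mm and put back), damper open, dial at 6 clicks; it slipped at 4 on the way forward, and its zero stop was judged from grip and torque readings, not seen.

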